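# Unload the wedged inlay press

## Robot

A 6-joint arm with a two-finger parallel gripper is mounted at the origin on a cart in front of the work surface, level with it; the furniture and walls round the work are solid. World frame = base frame: x ahead of the robot, y to its left, z up, the work surface at z = 0. Lengths are in m, angles in rad, forces in N, time in s.
With the tool pointing down it reaches from about 0.35 to 0.875 m from the base axis. Payload 4.2 kg.
Tool frame: the origin (TCP) lies midway between the tips of the shut fingers; the grasp point (between the pads) lies 19 mm behind it; z points along the fingers, y is the line along which they close (so a half turn about z gives the same grasp; the last joint's range is limited). The gripper opens to 85 mm and grips with 20 to 120 N. Pads are 22 mm wide; open, the fingers measure 114 mm over their backs; the gripper's body (76 mm by 85 mm) begins 54 mm behind the grasp point. The pads swing forward as they close: fully open they stand 13 mm farther back than shut.
Start: joints at [1.467, 0.385, 0.008, 0, -1.194, -0.259], TCP at [0.222, 0.584, 0.208] pointing down, gripper open.
Joint ranges: [-3.14, 3.14], [-1.21, 2.06], [-1.07, 1.41], [-3.16, 2.05], [-2.99, -0.16], [-3.1, 3.1]. Speed limits (rad/s): [2.79, 2.79, 3.14, 3.14, 3.14, 3.14].

## Interface

Orientations are given as [roll, pitch, yaw] about the fixed x, y, z axes, in that order (R = Rz(yaw) Ry(pitch) Rx(roll)).
In Python, from rig import manip gives the robot as it stands.
- The arm moves only by the shell command python3 nudge.py 'ROWS' [FORCE]. ROWS is a JSON list of rows, 1 to 12 of them, each of 7 numbers: the finger opening in m, then dx, dy, dz in m, then a rotation vector rx, ry, rz in rad; each row is the pose to reach, as a shift and turn from the pose commanded when the command began, along the tool's axes at that moment; what a row does not reach only later rows make up. A row lasts 1/8 s, in which the tool goes at most 0.0625 m and 0.188 rad, less where a joint would pass 70% of its speed; a pose out of reach is approached as far as the arm can. The fingers move at their own pace and stop on an object; FORCE is the grip in N (left out, the last holds). Time passes only in rows, so rows that do not move let the fingers close. It prints the time, the measured TCP pose, the force, the opening and the grip force at its end. Input that does not fit is refused with a message, and nothing moves.
- manip.read_state(): the state, without advancing time (a new reading comes with each control period).
- manip.grab_frame(name): name is "side" or "top" or "wrist"; returns a dict with "image" (480x640x3 uint8, blue, green, red), "vertical_fov" (degrees; the focal length in pixels is half the picture's height over the tangent of half this angle, whatever the lens; pixels are square), "cx", "cy" (the principal point, pixels), "extrinsics" (4x4, takes a point from camera to world coordinates). Camera axes: x right, y down, z forward; pixel columns grow to the right and rows downward; lengths in m; the calibration is good to about 2 mm. A picture is of the moment at which its call begins. There is no depth.
- manip.job_done(): hands the job in; it is judged then, once.
The state is a dict: "time_s": time; "joints": joint angles; "qvel": joint speeds; "joint_torque": joint torques, N m; "eef_pos": TCP position; "ee_rot": TCP orientation; "contact_force": force on the tool from outside, world axes, zero at the start; "torque": the same for the moment, N m; "width": finger opening in m; "grasp_force": force on a finger pad.
Only numpy, scipy, OpenCV 4.12 (cv2) and the standard library are available. Lean on these libraries where they do the work, as an engineer would, in place of code of your own. Each camera call takes 0.05 s, during which the arm holds its last target. There are 200 camera calls.

## Task

The glue in the inlay press has set: work its two tight wedges loose by rocking their heads from side to side as you draw them out, without dragging the press along the bench, and lay them in the plywood tray. Fold the lid right back to its stop, lay all the plaques flat and side by side, inlay up, on the slatted drying rack, then fold the lid down again and leave it half open, at about 45 degrees, so that the bed can dry. Leave the other tools where they are.

Things in the scene. Friction and masses are not known exactly. Their poses are not given: they have to be found in the camera images.
- press: the inlay press: a wooden bed board 180 mm (x) by 310 mm (y) on rubber feet, about 5 kg, not fixed to the bench (a level pull of about 20 N drags it); origin at the centre of its underside, front (robot side) towards -x. The lid is hinged along y at the back; handle and wedge heads are at the front
- eye_l (a point): in the left (+y) eye post, on its axis, at the height of the wedge's underside (59.5 mm above the bench). The post is a steel loop, its opening 30 mm wide, standing through a notch in the lid, 85 mm high over the bench; the wedge runs through it over the lid along the press's x axis. With the wedge home the wedge's origin is 77 to 83 mm in front (-x) of this point
- eye_r (a point): the same point in the right (-y) post. A spring pinches each wedge in its post: pulled straight it holds tighter than the press stands on the bench. While its head swings sideways about the post (10 mm each side, about 6 N), an outward pull under 10 N moves it 2 to 3 mm a swing; drawn 20 mm it is loose, at 55 mm clear of the post. It comes out towards the press's -x
- bed (a point): middle of the cork bed where the plaques lie, on its surface (30 mm above the bench); axes as the press. The bed is 112 mm (x) by 214 mm (y) between low stops that rise 4 mm above it
- lid (a joint): angle of the lid about its hinge: 0 shut, 1.57 upright, 1.83 right back against its stop. The hinge is stiff (about 0.9 N m of friction): the lid stays at any angle where it is left. The lid is a board 14 mm thick, 300 mm wide, whose front edge is 163 mm from the hinge axis
- lid_hinge (a point): middle of the hinge axis, 50.5 mm above the bench; the axis runs along the press's y
- lid_bar (a point): middle of the lid's handle: a round steel bar 10 mm thick and 90 mm long, parallel to the hinge, 208 mm from the hinge axis and 45 mm in front of the lid's front edge, held by two arms at its ends; it can be pinched from above, one finger in the gap between bar and lid, and turns between the fingers
- wedge_l: hardwood wedge with a steel cap, stuck in the left (+y) eye post at the start: 145 mm long, 20 mm wide. Origin under the middle of the head, x to the thin end, z up: the head, 24 mm high, reaches from x = -20 to +20 mm, then the top slopes 1 in 6 down to 6.5 mm at x = +125; underside flat. It lies along the press's x axis, its head overhanging the lid's front edge, free on both sides and below
- wedge_r: hardwood wedge with a steel cap, stuck in the right (-y) eye post at the start: 145 mm long, 20 mm wide. Origin under the middle of the head, x to the thin end, z up: the head, 24 mm high, reaches from x = -20 to +20 mm, then the top slopes 1 in 6 down to 6.5 mm at x = +125; underside flat. It lies along the press's x axis, its head overhanging the lid's front edge, free on both sides and below
- plaque_oblong: inlaid wooden plaque (oblong, with a row of four pale diamonds), 60 mm long (its y axis), 44 mm wide (its x axis), 12 mm thick; origin at the centre of its underside, z up out of the inlaid face. It lies on the press's bed under the shut lid at the start, its length across the press. Two or three plaques are present
- plaque_octagon: inlaid wooden plaque (oblong with cut corners, with a six-petalled pale flower), 60 mm long (its y axis), 44 mm wide (its x axis), 12 mm thick; origin at the centre of its underside, z up out of the inlaid face. As the oblong one
- plaque_oval: inlaid wooden plaque (oval, with a four-petalled pale flower), 60 mm long (its y axis), 44 mm wide (its x axis), 12 mm thick; origin at the centre of its underside, z up out of the inlaid face. As the oblong one
- rack_top (a point): centre of the top of the slatted wooden drying rack, 280 mm (x) by 140 mm (y), its top 30 mm above the bench; fixed
- tray_floor (a point): centre of the floor of the open plywood tray for the wedges: inside 198 mm (x) by 130 mm (y), floor 6 mm and rim 28 mm above the bench; fixed
- pliers: pliers lying on the bench, 193 mm long; not part of the job
- bench_block: flat steel block, 76 x 82 x 20 mm; not part of the job
- punch: small doming punch lying on the bench, 61 mm long; not part of the job
- hook_tool: small bent key with a plastic grip lying on the bench, 83 mm long; not part of the job
- doming_block: steel cube with hollows, 56 mm; not part of the job

How it is judged:
On the way, in this order (a step that is already met when the one before it is completed fails the run):
1. both wedges are drawn clear of their eye posts ((x of wedge_l in the frame of press below -0.17 m or distance between wedge_l and press above 0.25 m) and (x of wedge_r in the frame of press below -0.17 m or distance between wedge_r and press above 0.25 m)), for 0.1 s.
2. the lid is folded right back to its stop (value of joint lid above 1.72 rad), for 0.2 s.
3. all the plaques lie flat on the drying rack (x of plaque_oblong in the frame of rack_top between -0.115 and 0.115 m and y of plaque_oblong in the frame of rack_top between -0.05 and 0.05 m and z of plaque_oblong in the frame of rack_top between -0.004 and 0.005 m and angle between each of plaque_oblong, plaque_octagon, plaque_oval's own z axis and vertical below 0.15 rad and linear speed of each of plaque_oblong, plaque_octagon, plaque_oval below 0.03 m/s and x of plaque_octagon in the frame of rack_top between -0.115 and 0.115 m and y of plaque_octagon in the frame of rack_top between -0.05 and 0.05 m and z of plaque_octagon in the frame of rack_top between -0.004 and 0.005 m and x of plaque_oval in the frame of rack_top between -0.115 and 0.115 m and y of plaque_oval in the frame of rack_top between -0.05 and 0.05 m and z of plaque_oval in the frame of rack_top between -0.004 and 0.005 m), for 0.2 s.
At the end, for the whole second after the job is handed in: Both wedges lie in the tray (origin within its walls, lying down), every plaque present lies flat on the rack, inlay up, its centre at least 20 mm inside the rack's edges (25 mm at the short ends) and not on another plaque, and the lid stands at 45 degrees, give or take 10; all at rest (all of step 3 and x of wedge_l in the frame of tray_floor between -0.1 and 0.1 m and y of wedge_l in the frame of tray_floor between -0.065 and 0.065 m and z of wedge_l in the frame of tray_floor between -0.005 and 0.03 m and angle between wedge_l's own x axis and vertical between 1.42 and 1.72 rad and linear speed of each of wedge_l, wedge_r, press below 0.03 m/s and x of wedge_r in the frame of tray_floor between -0.1 and 0.1 m and y of wedge_r in the frame of tray_floor between -0.065 and 0.065 m and z of wedge_r in the frame of tray_floor between -0.005 and 0.03 m and angle between wedge_r's own x axis and vertical between 1.42 and 1.72 rad and value of joint lid between 0.615 and 0.955 rad); the robot touches nothing.
It fails at once if the press is dragged more than 30 mm along the bench (distance of press from where it was at the start of the episode above 0.03 m).
It fails at once if a tool or block that is not part of the job is pushed more than 40 mm (distance of any of pliers, bench_block, punch, hook_tool, doming_block from where it was at the start of the episode above 0.04 m).
Of plaque_oblong, plaque_octagon, plaque_oval only 2 to 3 are there at a start; the rules pass over those that are not, and their reading is None.
At some moment in a run one of plaque_oblong, plaque_octagon, plaque_oval may be knocked a few centimetres aside while the robot is not near it.
Once in a run the grip may slacken for a moment while it holds something.
It also fails if it takes over 210 s, if anything falls off the work surface, if the arm or the gripper's body presses on something with over 40 N, if the wrist force passes 120 N, or if a joint passes its speed limit or range.

## Working session

There is one attempt and no reset: what is moved stays moved. The work goes in short steps, Python scripts to look and compute and a shell command to move; the robot and the scene stay as the last step left them, time stands still between calls to the robot, and variables do not carry over. Pictures are saved under pics/ and viewed, at most 14 in all, crops included, and the job is handed in when it is done.

```bash
ls; mkdir -p pics; python3 - <<'E'
from rig import manip
import cv2,numpy as np
for n in("side","top","wrist"):
    f=manip.grab_frame(n); cv2.imwrite(f"pics/{n}0.png",f["image"]); print(n,f["vertical_fov"],f["cx"],f["cy"],np.round(f["extrinsics"],4).tolist())
s=manip.read_state(); print(s)
E
```

```text
nudge.py
pics
rig.py
side 54.94395132875083 321.1031203870052 239.42603268241552 [[0.9946, -0.07, 0.077, 0.3957], [-0.104, -0.6271, 0.7719, -1.0699], [-0.0057, -0.7757, -0.631, 0.9514], [0.0, 0.0, 0.0, 1.0]]
top 56.275679938130736 315.6067183518233 242.7869764767205 [[-0.0015, -0.9957, 0.0928, 0.4125], [-1.0, 0.001, -0.0059, 0.0363], [0.0058, -0.0928, -0.9957, 1.1362], [0.0, 0.0, 0.0, 1.0]]
wrist 60.75684547134668 318.7374642624602 238.41679091372123 [[-0.3551, -0.9024, -0.244, 0.2828], [-0.9348, 0.3432, 0.0911, 0.5599], [0.0015, 0.2604, -0.9655, 0.3737], [0.0, 0.0, 0.0, 1.0]]
{'time_s': 0.15, 'joints': array([ 1.46660085e+00,  3.85410335e-01,  6.93150757e-03, -3.55639746e-04,
       -1.19399837e+00, -2.58635528e-01]), 'qvel': array([ 0.00076019, -0.00347016,  0.00379131,  0.00248637,  0.00075619,
       -0.00167421]), 'joint_torque': array([-4.73284217e-05, -3.92680120e+01,  1.88581216e+01,  4.18860242e+00,
       -3.43417050e-03, -2.43148861e-06]), 'eef_pos': array([0.22162246, 0.58387169, 0.20685079]), 'ee_rot': array([ 3.13988315e+00, -1.10427952e-04, -3.62962041e-01]), 'contact_force': array([-0.32311491,  0.12730382,  0.73088668]), 'torque': array([ 0.00057018,  0.01389551, -0.01814517]), 'grasp_force': 0.0, 'width': 0.085454318060407}
```
View pics/top0.png

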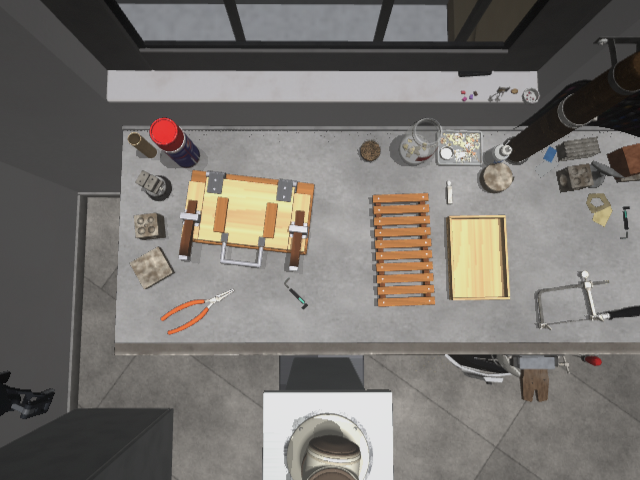

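View pics/side0.png

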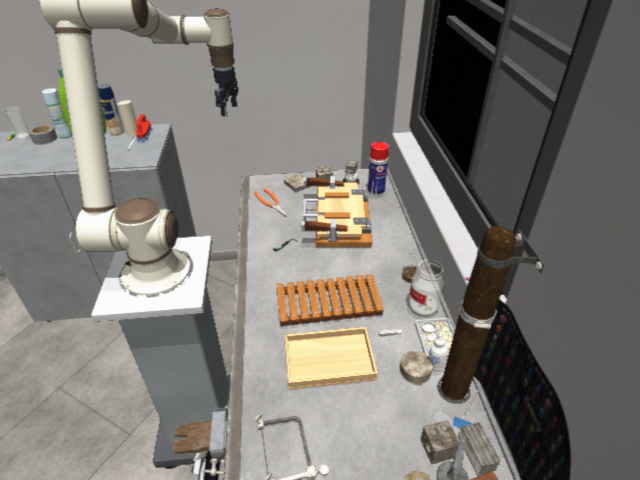

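```bash
cat > h.py <<'E'
import cv2,numpy as np
from rig import manip
from scipy.spatial.transform import Rotation as R
def grab(n,save=None):
    f=manip.grab_frame(n)
    if save: cv2.imwrite(f"pics/{save}.png",f["image"])
    return f
def ray(f,uv):
    fl=240/np.tan(np.radians(f["vertical_fov"]/2)); E=np.array(f["extrinsics"])
    uv=np.atleast_2d(uv).astype(float)
    d=np.c_[(uv[:,0]-f["cx"])/fl,(uv[:,1]-f["cy"])/fl,np.ones(len(uv))]@E[:3,:3].T
    return E[:3,3],d
def onz(f,uv,z):
    o,d=ray(f,uv); return o+d*((z-o[2])/d[:,2])[:,None]
def tri(f1,uv1,f2,uv2):
    o1,d1=ray(f1,uv1);o2,d2=ray(f2,uv2);out=[]
    for a,b in zip(d1,d2):
        s=np.linalg.lstsq(np.c_[a,-b],o2-o1,rcond=None)[0]
        p,q=o1+s[0]*a,o2+s[1]*b; out.append(np.r_[(p+q)/2,np.linalg.norm(p-q)])
    return np.array(out)
def proj(f,p):
    fl=240/np.tan(np.radians(f["vertical_fov"]/2)); E=np.array(f["extrinsics"])
    c=(np.atleast_2d(p)-E[:3,3])@E[:3,:3]
    return np.c_[f["cx"]+fl*c[:,0]/c[:,2],f["cy"]+fl*c[:,1]/c[:,2]]
def crop(f,u,v,w,h,k,name):
    cv2.imwrite(f"pics/{name}.png",cv2.resize(f["image"][v:v+h,u:u+w],None,fx=k,fy=k,interpolation=cv2.INTER_CUBIC))
def tool():
    s=manip.read_state(); return np.array(s["eef_pos"]),R.from_euler("xyz",s["ee_rot"]),s
def go(p,yaw=None,roll=np.pi,pitch=0):
    "shift and turn in tool axes to world pose"
    t,r,s=tool(); d=r.inv().apply(np.array(p)-t)
    o="shift "+str(np.round(d,4))
    if yaw is not None:
        o+=" rot "+str(np.round((r.inv()*R.from_euler("xyz",[roll,pitch,yaw])).as_rotvec(),4))
    print(o)
E
python3 - <<'E'
from h import *
a=grab("top");b=grab("side")
crop(a,110,110,220,165,3.6,"c_top"); crop(b,230,160,200,110,4,"c_side")
im=np.vstack([cv2.imread("pics/c_top.png")]);print(im.shape)
E
```

```text
(594, 792, 3)
```

View pics/c_top.png

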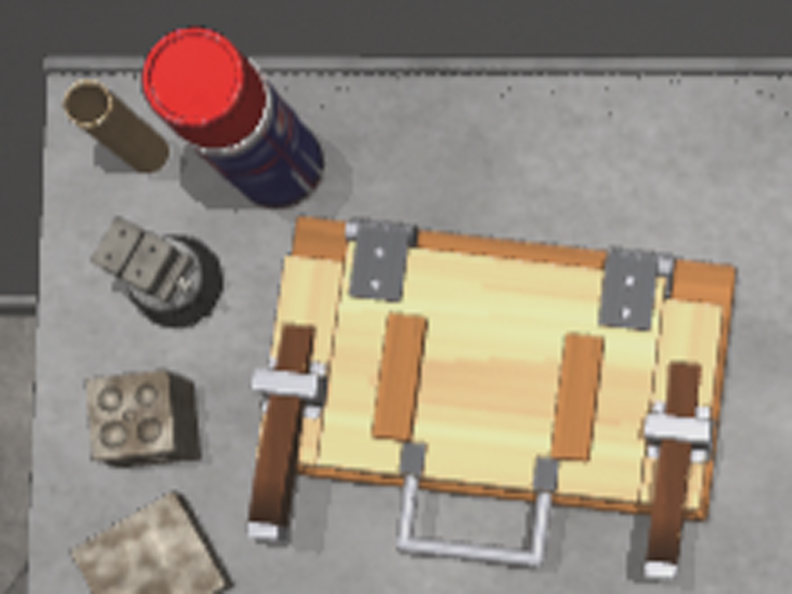

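View pics/c_side.png

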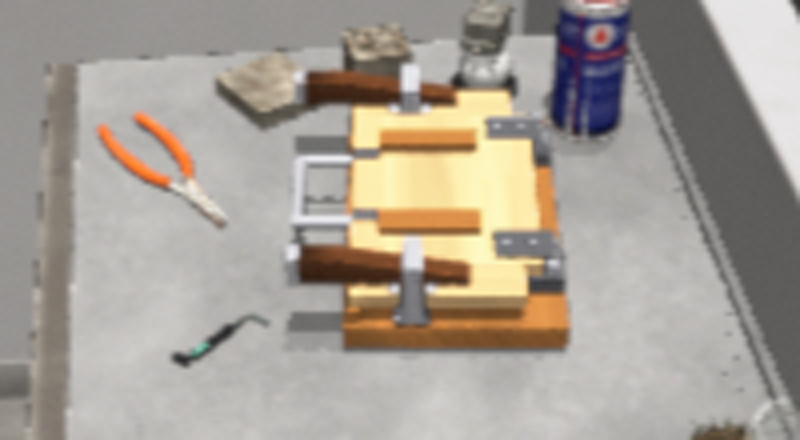

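```bash
python3 - <<'E'
from h import *
a=grab("top","t1");b=grab("side","s1")
T=lambda l:np.array(l)/3.6+110
S=lambda l:np.array(l)/4.+[230,160]
t=T([(265,527),(661,568),(286,380),(677,426),(407,546),(540,557)])
s=S([(299,84),(292,258),(409,72),(411,243),(298,160),(297,221)])
names="capL capR eyeL eyeR barL barR".split()
for n,x,q in zip(names,tri(a,t,b,s),range(9)): print(n,np.round(x,4))
print("bars z.0835",np.round(onz(a,t[:2],.0835),4).tolist(),"eye .085",np.round(onz(a,t[2:4],.085),4).tolist(), "bar .05",np.round(onz(a,t[4:],.055),4).tolist())
# rack & tray by colour (top view)
for f,nm,zs in((a,"top",(.03,.006,.028)),):
    hsv=cv2.cvtColor(f["image"],cv2.COLOR_BGR2HSV)
    m=cv2.inRange(hsv,(5,100,60),(18,255,255)); m[:,:340]=0;m[:,445:]=0;m[:180]=0;m[320:]=0
    m=cv2.morphologyEx(m,cv2.MORPH_CLOSE,np.ones((9,9)))
    r=cv2.minAreaRect(cv2.findNonZero(m)); print("rack px",r); c=cv2.boxPoints(r);P=onz(f,c,.03)
    print(np.round(P[:,:2],4).tolist(),"c",P.mean(0).round(4),"sides",np.linalg.norm(np.diff(P,axis=0),axis=1).round(3))
    m=cv2.inRange(hsv,(15,50,90),(30,255,255)); m[:,:440]=0;m[:,520:]=0;m[:205]=0;m[310:]=0
    r=cv2.minAreaRect(cv2.findNonZero(m)); c=cv2.boxPoints(r);P=onz(f,c,.028);print("tray",np.round(P[:,:2],4).tolist(),"c",P.mean(0).round(4),np.linalg.norm(np.diff(P,axis=0),axis=1).round(3))
crop(b,270,265,120,130,4,"c_side2")
E
```

```text
capL [4.795e-01 3.433e-01 7.110e-02 2.000e-04]
capR [0.4531 0.082  0.0752 0.0019]
eyeL [0.5758 0.3276 0.0863 0.0014]
eyeR [0.5453 0.0712 0.0901 0.0023]
barL [0.4696 0.2537 0.0503 0.0031]
barR [0.462  0.1643 0.0506 0.0029]
bars z.0835 [[0.4788, 0.3397, 0.0835], [0.4518, 0.0817, 0.0835]] eye .085 [[0.5753, 0.328, 0.085], [0.5447, 0.0714, 0.085]] bar .05 [[0.4678, 0.2528, 0.055], [0.4603, 0.1638, 0.055]]
rack px ((403.2693176269531, 249.3865203857422), (111.96014404296875, 56.6292610168457), 87.1375961303711)
[[0.6358, -0.1121], [0.6429, -0.254], [0.365, -0.2608], [0.3584, -0.1221]] c [ 0.5005 -0.1872  0.03  ] sides [0.142 0.278 0.139]
tray [[0.5836, -0.295], [0.5899, -0.4469], [0.3766, -0.4469], [0.3707, -0.2978]] c [ 0.4802 -0.3716  0.028 ] [0.152 0.213 0.149]
```

```bash
python3 - <<'E'
from h import *
go([.497,.3375,.17],-.119)
E
```

```text
shift [0.3449 0.1329 0.0375] rot [ 0.0005  0.     -0.2438]
```

View pics/c_side2.png

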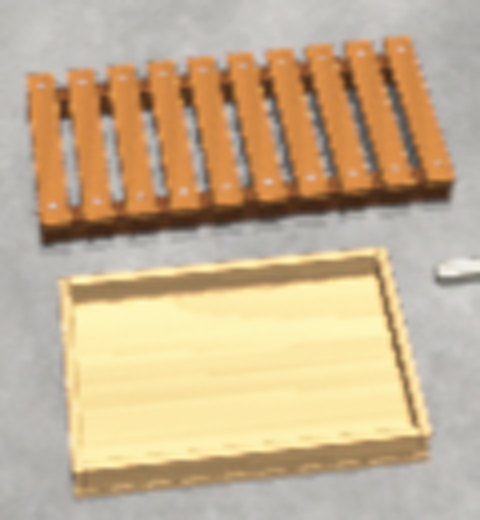

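```bash
python3 nudge.py '[[0.05, 0.06, 0.02, 0, 0, 0, -0.04], [0.05, 0.12, 0.045, 0.006, 0, 0, -0.08], [0.05, 0.18, 0.07, 0.012, 0, 0, -0.13], [0.05, 0.23, 0.09, 0.02, 0, 0, -0.17], [0.05, 0.29, 0.11, 0.03, 0, 0, -0.21], [0.05, 0.345, 0.133, 0.0375, 0.0005, 0, -0.244], [0.05, 0.345, 0.133, 0.0375, 0.0005, 0, -0.244], [0.05, 0.345, 0.133, 0.0375, 0.0005, 0, -0.244]]' 30
python3 - <<'E'
from h import *
f=grab("wrist","w1")
# predicted pixels
print(proj(f,[[.4788,.3397,.0835],[.5753,.328,.085],[.497,.3375,.0835]]).round(1)); print(f["extrinsics"])
go([.497,.3375,.054],-.119)
E
```

```text
time_s: 1.35
eef_pos: [0.4973, 0.3373, 0.1702]
ee_rot: [-3.141, -0.0, -0.12]
contact_force: [0.6, 0.8, 0.1]
width: 0.05
grasp_force: 0.0
[[317.4 261.8]
 [317.3 105. ]
 [317.4 234.5]]
[[-0.11954991 -0.95860776 -0.25841628  0.56223599]
 [-0.99282753  0.11512862  0.03223193  0.32846034]
 [-0.00114666  0.26041612 -0.96549579  0.33716298]
 [ 0.          0.          0.          1.        ]]
shift [1.000e-04 6.000e-04 1.164e-01] rot [-0.0009 -0.0003  0.0006]
```

View pics/w1.png

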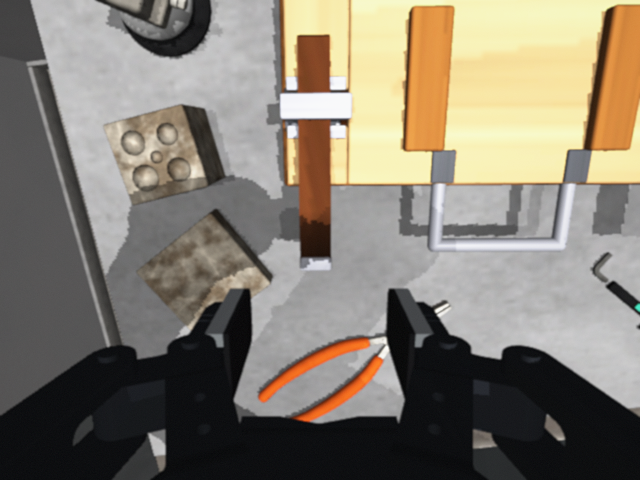

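```bash
python3 nudge.py '[[0.045, 0, 0, 0.05, 0, 0, 0], [0.045, 0, 0, 0.09, 0, 0, 0], [0.045, 0, -0.0005, 0.116, 0, 0, 0], [0.045, 0, -0.0005, 0.116, 0, 0, 0], [0.01, 0, -0.0005, 0.116, 0, 0, 0], [0.01, 0, -0.0005, 0.116, 0, 0, 0], [0.01, 0, -0.0005, 0.116, 0, 0, 0], [0.01, 0, -0.0005, 0.116, 0, 0, 0]]' 80; python3 nudge.py '[[0.01, -0.001, 0.005, 0, 0, 0, -0.062], [0.01, -0.001, 0.010, 0, 0, 0, -0.124], [0.01, -0.002, 0.005, 0, 0, 0, -0.062], [0.01, -0.002, 0, 0, 0, 0, 0]]'
```

```text
time_s: 2.4
eef_pos: [0.4977, 0.3396, 0.0562]
ee_rot: [-3.138, -0.002, -0.118]
contact_force: [-3.7, 4.0, 6.6]
width: 0.0161
grasp_force: 78.6
time_s: 2.9
eef_pos: [0.496, 0.3381, 0.0562]
ee_rot: [-3.141, -0.002, -0.119]
contact_force: [-2.8, -2.2, 7.4]
width: 0.0162
grasp_force: 79.2
```

```bash
python3 nudge.py '[[0.01, -0.001, -0.005, -0.001, 0, 0, 0.062], [0.01, -0.001, -0.010, -0.001, 0, 0, 0.122], [0.01, -0.002, -0.005, -0.001, 0, 0, 0.06], [0.01, -0.003, 0, -0.001, 0, 0, 0], [0.01, -0.004, 0.005, -0.001, 0, 0, -0.06], [0.01, -0.004, 0.010, -0.001, 0, 0, -0.12], [0.01, -0.005, 0.005, -0.001, 0, 0, -0.06], [0.01, -0.006, 0, -0.001, 0, 0, 0], [0.01, -0.007, -0.005, -0.001, 0, 0, 0.058], [0.01, -0.007, -0.010, -0.001, 0, 0, 0.116], [0.01, -0.008, -0.005, -0.001, 0, 0, 0.058], [0.01, -0.009, 0, -0.001, 0, 0, 0]]'
python3 - <<'E'
from h import *
f=grab("wrist","w2");a=grab("top","t2");crop(a,110,110,220,165,3.6,"c_t2")
E
```

```text
time_s: 4.4
eef_pos: [0.4887, 0.3409, 0.0567]
ee_rot: [-3.136, -0.005, -0.117]
contact_force: [3.7, 0.9, 0.4]
width: 0.0159
grasp_force: 78.6
```

View pics/w2.png

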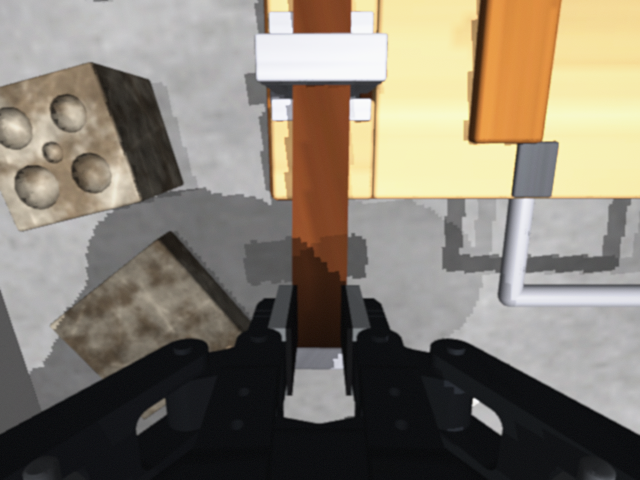

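```bash
python3 nudge.py '[[0.01, -0.001, 0.005, 0, 0, 0, -0.056], [0.01, -0.001, 0.010, 0, 0, 0, -0.111], [0.01, -0.002, 0.005, 0, 0, 0, -0.056], [0.01, -0.003, 0, 0, 0, 0, 0], [0.01, -0.004, -0.005, 0, 0, 0, 0.054], [0.01, -0.004, -0.010, 0, 0, 0, 0.108], [0.01, -0.005, -0.005, 0, 0, 0, 0.054], [0.01, -0.006, 0, 0, 0, 0, 0], [0.01, -0.007, 0.005, 0, 0, 0, -0.052], [0.01, -0.007, 0.010, 0, 0, 0, -0.104], [0.01, -0.008, 0.005, 0, 0, 0, -0.052], [0.01, -0.009, 0, 0, 0, 0, 0]]'
python3 - <<'E'
from h import *
f=grab("wrist","w3");im=f["image"]
print(onz(f,[[321,57]],.085), onz(f,[[320,350]],.0835))
for n in("w2","w3"):
    g=cv2.imread(f"pics/{n}.png").min(2); 
    for c in(270,380,321): print(n,c,[r for r in range(5,230) if (g[r,c]>180)!=(g[r-1,c]>180)][:8])
E
```

```text
time_s: 6.0
eef_pos: [0.477, 0.3397, 0.0552]
ee_rot: [3.141, 0.001, -0.122]
contact_force: [0.7, -0.8, -0.4]
width: 0.0162
grasp_force: 78.4
[[0.56295853 0.3275469  0.085     ]] [[0.46133953 0.34026446 0.0835    ]]
w2 270 [12, 80]
w2 380 [33, 80, 104, 195]
w2 321 [34, 80]
w3 270 [42, 67, 89, 146, 167]
w3 380 [22, 44, 45, 66, 167, 177, 181, 183]
w3 321 [42]
```

```bash
python3 nudge.py '[[0.01, -0.001, -0.005, 0, 0, 0, 0.05], [0.01, -0.001, -0.010, 0, 0, 0, 0.1], [0.01, -0.002, -0.005, 0, 0, 0, 0.05], [0.01, -0.003, 0, 0, 0, 0, 0], [0.01, -0.004, 0.005, 0, 0, 0, -0.048], [0.01, -0.004, 0.010, 0, 0, 0, -0.096], [0.01, -0.005, 0.005, 0, 0, 0, -0.048], [0.01, -0.006, 0, 0, 0, 0, 0], [0.01, -0.008, 0, 0, 0, 0, 0]]'
python3 - <<'E'
from h import *
f=grab("wrist","w4");a=grab("top","t4");crop(a,110,110,220,165,3.6,"c_t4")
print(proj(f,[[.5753,.328,.085]]),proj(a,[[.5753,.328,.085]]))
E
```

```text
time_s: 7.18
eef_pos: [0.4693, 0.3412, 0.0551]
ee_rot: [3.142, 0.0, -0.118]
contact_force: [-0.1, 0.5, 1.0]
width: 0.0158
grasp_force: 78.4
[[317.79229639 -15.97364978]] [[189.43466403 215.56676771]]
```

View pics/w4.png

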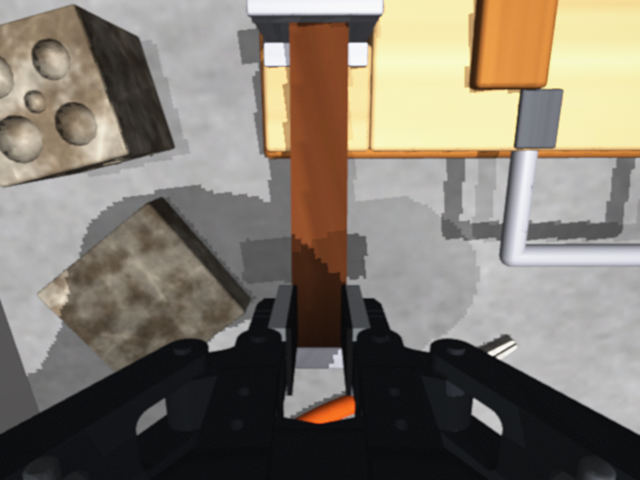

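```bash
cat >> h.py <<'E'
def pressmove(name=None,box=(205,170,85,68)):
    "shift of press since start, m (dx,dy) from top view, via right part of the lid"
    f=manip.grab_frame("top"); 
    if name: cv2.imwrite(f"pics/{name}.png",f["image"])
    u,v,w,h=box
    g0=cv2.cvtColor(cv2.imread("pics/t1.png"),cv2.COLOR_BGR2GRAY).astype(np.float32)[v:v+h,u:u+w]
    g1=cv2.cvtColor(f["image"],cv2.COLOR_BGR2GRAY).astype(np.float32)[v:v+h,u:u+w]
    k=cv2.createHanningWindow((w,h),cv2.CV_32F)
    (du,dv),r=cv2.phaseCorrelate(g0,g1,k); m=(1.136-.065)/449*1e3
    return np.round([-dv*m,-du*m,r],2)
E
python3 -c "
from h import *
print(pressmove('t5'))"
```

```text
[ 0.04 -0.05  1.  ]
```

```bash
python3 nudge.py '[[0.01, -0.008, 0, 0, 0, 0, 0], [0.01, -0.018, 0, 0, 0, 0, 0], [0.01, -0.022, 0, 0, 0, 0, 0]]'; python3 -c "
from h import *
print(pressmove())"
```

```text
time_s: 7.7
eef_pos: [0.4465, 0.3439, 0.0552]
ee_rot: [-3.141, 0.0, -0.118]
contact_force: [0.6, -0.3, -0.5]
width: 0.0161
grasp_force: 78.4
[ 0.05 -0.08  1.  ]
```

```bash
python3 nudge.py '[[0.01, -0.015, 0, 0, 0, 0, 0], [0.01, -0.035, 0, -0.001, 0, 0, 0], [0.01, -0.05, 0, -0.002, 0, 0, 0], [0.01, -0.06, 0, -0.05, 0, 0, 0], [0.01, -0.06, 0, -0.1, 0, 0, 0]]'; python3 - <<'E'
from h import *
print(pressmove('t6'))
a=grab("top");b=grab("side","s6")
# tray / rack corners in two views
hs=[(6,100,60),(18,255,255)]
def corners(f,lo,hi,box):
    m=cv2.inRange(cv2.cvtColor(f["image"],cv2.COLOR_BGR2HSV),lo,hi);k=np.zeros_like(m);u,v,w,h=box;k[v:v+h,u:u+w]=m[v:v+h,u:u+w]
    k=cv2.morphologyEx(k,cv2.MORPH_CLOSE,np.ones((9,9)));k=cv2.morphologyEx(k,cv2.MORPH_OPEN,np.ones((5,5)))
    c=max(cv2.findContours(k,0,2)[0],key=cv2.contourArea);h=cv2.convexHull(c);return cv2.approxPolyDP(h,.03*cv2.arcLength(h,True),True)[:,0]
print("tray top",corners(a,(15,40,90),(30,255,255),(440,205,80,105)).tolist())
print("tray side",corners(b,(15,40,90),(30,255,255),(275,320,115,80)).tolist())
print("rack side",corners(b,(5,100,60),(14,255,255),(270,270,120,60)).tolist())
go([.4275,-.347,.13],.013)
E
```

```text
time_s: 8.38
eef_pos: [0.3861, 0.3507, 0.1559]
ee_rot: [3.14, 0.001, -0.117]
contact_force: [1.3, 0.4, -1.4]
width: 0.016
grasp_force: 78.5
[ 0.04 -0.05  1.  ]
tray top [[505, 215], [509, 299], [450, 299], [446, 218]]
tray side [[366, 327], [375, 380], [288, 388], [285, 334]]
rack side [[372, 275], [380, 314], [281, 324], [277, 284]]
shift [0.1212 0.6906 0.0239] rot [-0.0068 -0.0036 -0.1306]
```

```bash
python3 - <<'E'
from h import *
a=grab("top");b=grab("side")
for n,t,s in(("tray",[(450,299),(446,218),(505,215),(509,299)],[(285.5,335),(366,327.5),(377.5,374),(288.8,382)]),
 ("rack",[(378,306),(373,195),(428,193),(434,305)],[(277.5,284),(372.5,275),(383,310),(280.5,320.5)])):
    P=tri(a,t,b,s);print(n,P.round(4).tolist(),P.mean(0).round(4))
E
python3 nudge.py '[[0.01, 0, 0.06, 0, 0, 0, -0.02], [0.01, 0.01, 0.12, 0, 0, 0, -0.04], [0.01, 0.02, 0.18, 0, 0, 0, -0.06], [0.01, 0.035, 0.24, 0, 0, 0, -0.08], [0.01, 0.05, 0.3, 0, 0, 0, -0.1], [0.01, 0.065, 0.36, 0, 0, 0, -0.11], [0.01, 0.075, 0.42, 0.005, 0, 0, -0.12], [0.01, 0.085, 0.48, 0.01, 0, 0, -0.13], [0.01, 0.1, 0.54, 0.015, 0, 0, -0.13], [0.01, 0.11, 0.6, 0.02, 0, 0, -0.13], [0.01, 0.12, 0.66, 0.024, 0, 0, -0.13], [0.01, 0.121, 0.69, 0.024, -0.006, -0.004, -0.13]]'
python3 - <<'E'
from h import *
f=grab("wrist","w5");go([.4275,-.347,.012],.013)
E
```

```text
tray [[0.3777, -0.3031, 0.0183, 0.0025], [0.5837, -0.3, 0.0163, 0.0086], [0.5871, -0.4463, 0.0232, 0.0026], [0.3785, -0.4466, 0.0252, 0.0041]] [ 0.4818 -0.374   0.0207  0.0045]
rack [[0.3623, -0.1233, 0.0257, 0.0047], [0.6385, -0.115, 0.0239, 0.0035], [0.6417, -0.2532, 0.0258, 0.0006], [0.3652, -0.2607, 0.0268, 0.0061]] [ 0.5019 -0.1881  0.0256  0.0037]
time_s: 10.12
eef_pos: [0.4247, -0.3505, 0.128]
ee_rot: [3.138, 0.009, 0.008]
contact_force: [0.3, 0.1, -1.1]
width: 0.0159
grasp_force: 78.6
shift [ 0.0039 -0.0058  0.116 ] rot [ 0.0046  0.009  -0.0058]
```

View pics/w5.png

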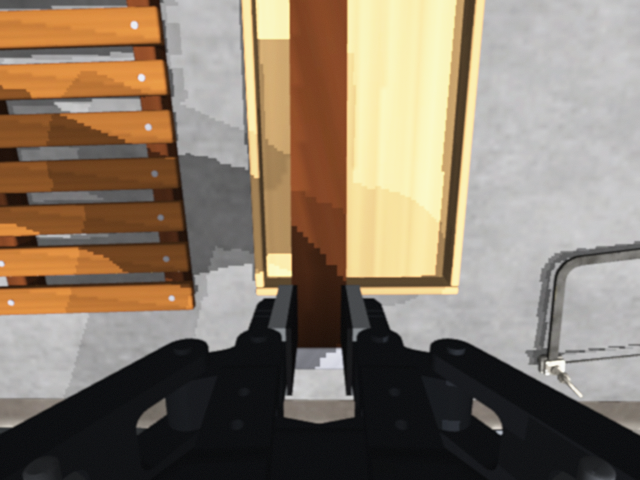

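```bash
python3 nudge.py '[[0.01, 0.003, -0.003, 0.05, 0, 0, 0], [0.01, 0.003, -0.003, 0.1, 0, 0, 0], [0.01, 0.003, -0.003, 0.118, 0, 0, 0], [0.01, 0.003, -0.003, 0.118, 0, 0, 0], [0.01, 0.003, -0.003, 0.119, 0, 0, 0]]'; python3 nudge.py '[[0.03, 0, 0, 0, 0, 0, 0], [0.03, 0, 0, 0, 0, 0, 0], [0.03, 0, 0, 0, 0, 0, 0], [0.03, 0, 0, -0.04, 0, 0, 0], [0.035, 0, 0, -0.1, 0, 0, 0], [0.035, 0, 0, -0.15, 0, 0, 0], [0.035, 0, 0, -0.16, 0, 0, 0]]'
python3 - <<'E'
from h import *
f=grab("wrist","w6");go([.469,.080,.17],-.119); print(pressmove())
E
```

```text
time_s: 10.8
eef_pos: [0.4291, -0.346, 0.0121]
ee_rot: [3.136, 0.004, 0.012]
contact_force: [0.1, -0.1, 0.5]
width: 0.0159
grasp_force: 78.6
time_s: 11.68
eef_pos: [0.4314, -0.3462, 0.1765]
ee_rot: [3.132, -0.004, 0.012]
contact_force: [-0.1, -0.5, -1.0]
width: 0.0351
grasp_force: 0.0
shift [ 0.043  -0.4254  0.0021] rot [ 0.0081 -0.0024  0.1303]
[0.09 0.01 1.  ]
```

View pics/w6.png

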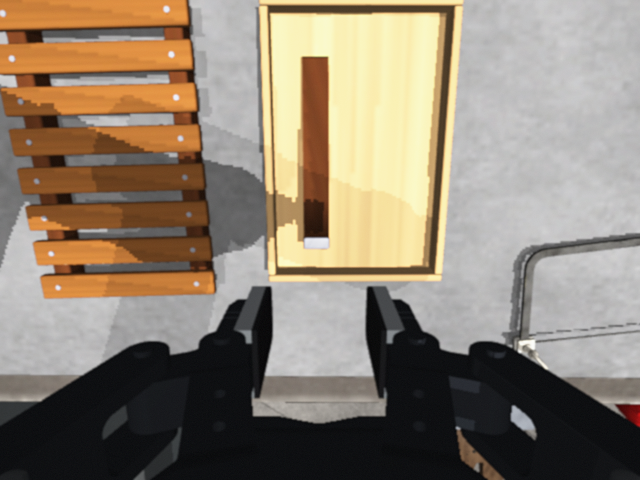

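```bash
python3 nudge.py '[[0.045, 0.005, -0.06, 0, 0, 0, 0.02], [0.045, 0.01, -0.12, 0, 0, 0, 0.04], [0.045, 0.015, -0.18, 0, 0, 0, 0.06], [0.045, 0.02, -0.24, 0, 0, 0, 0.08], [0.045, 0.03, -0.3, 0, 0, 0, 0.1], [0.045, 0.04, -0.36, 0.001, 0, 0, 0.12], [0.045, 0.043, -0.41, 0.002, 0.004, 0, 0.13], [0.045, 0.043, -0.4254, 0.002, 0.008, -0.002, 0.13], [0.045, 0.043, -0.4254, 0.002, 0.008, -0.002, 0.13], [0.045, 0.043, -0.4254, 0.002, 0.008, -0.002, 0.13]]'
python3 - <<'E'
from h import *
f=grab("wrist","w7");im=f["image"]
g=cv2.cvtColor(im,cv2.COLOR_BGR2HSV)
m=cv2.inRange(g,(0,90,20),(14,255,140)); m[:,:270]=0;m[:,370:]=0;m[290:]=0
n,l,st,c=cv2.connectedComponentsWithStats(m); i=1+st[1:,4].argmax(); print(st[i],c[i])
print(proj(f,[[.4518,.0817,.0835],[.5447,.0714,.085]]))
for r in(180,220): x=np.where(l[r]==i)[0]; print(r,x.min(),x.max())
go([.469,.080,.054],-.119)
w=im.min(2); print([ (r,int(w[r,315])) for r in range(225,285,3)])
E
```

```text
time_s: 13.02
eef_pos: [0.4671, 0.0795, 0.1667]
ee_rot: [-3.141, 0.008, -0.12]
contact_force: [-0.5, 0.8, -0.5]
width: 0.0452
grasp_force: 0.0
[ 300  117   34  133 3382] [318.63098758 185.1428149 ]
[[317.06737024 257.7366031 ]
 [315.29184028 104.46536413]]
180 313 331
220 302 332
shift [ 0.0024 -0.0007  0.113 ] rot [-0.0014  0.0071 -0.0016]
[(225, 13), (228, 12), (231, 13), (234, 14), (237, 12), (240, 13), (243, 11), (246, 12), (249, 19), (252, 117), (255, 121), (258, 118), (261, 200), (264, 172), (267, 156), (270, 157), (273, 159), (276, 162), (279, 160), (282, 48)]
```

```bash
python3 nudge.py '[[0.045, 0.002, -0.001, 0.05, 0, 0, 0], [0.045, 0.002, -0.001, 0.09, 0, 0.007, 0], [0.045, 0.002, -0.001, 0.112, 0, 0.007, 0], [0.045, 0.002, -0.001, 0.112, 0, 0.007, 0], [0.01, 0.002, -0.001, 0.112, 0, 0.007, 0], [0.01, 0.002, -0.001, 0.112, 0, 0.007, 0], [0.01, 0.002, -0.001, 0.112, 0, 0.007, 0], [0.01, 0.002, -0.001, 0.112, 0, 0.007, 0]]' 80; python3 nudge.py '[[0.01, -0.001, 0.005, 0, 0, 0, -0.062], [0.01, -0.001, 0.010, 0, 0, 0, -0.124], [0.01, -0.002, 0.005, 0, 0, 0, -0.062], [0.01, -0.002, 0, 0, 0, 0, 0]]'; python3 -c "
from h import *
print(pressmove(box=(205,170,80,60)))"
```

```text
time_s: 14.08
eef_pos: [0.4696, 0.0814, 0.057]
ee_rot: [-3.139, -0.003, -0.119]
contact_force: [-1.2, -1.9, 6.6]
width: 0.0151
grasp_force: 78.5
time_s: 14.58
eef_pos: [0.4679, 0.0811, 0.057]
ee_rot: [-3.141, -0.003, -0.12]
contact_force: [-0.9, -5.8, 5.7]
width: 0.0157
grasp_force: 78.9
[-0.04  0.    1.  ]
```

```bash
python3 nudge.py '[[0.01, -0.001, -0.005, -0.001, 0, 0, 0.062], [0.01, -0.001, -0.010, -0.001, 0, 0, 0.122], [0.01, -0.002, -0.005, -0.001, 0, 0, 0.06], [0.01, -0.003, 0, -0.001, 0, 0, 0], [0.01, -0.004, 0.005, -0.001, 0, 0, -0.06], [0.01, -0.004, 0.010, -0.001, 0, 0, -0.12], [0.01, -0.005, 0.005, -0.001, 0, 0, -0.06], [0.01, -0.006, 0, -0.001, 0, 0, 0], [0.01, -0.007, -0.005, -0.001, 0, 0, 0.058], [0.01, -0.007, -0.010, -0.001, 0, 0, 0.116], [0.01, -0.008, -0.005, -0.001, 0, 0, 0.058], [0.01, -0.009, 0, -0.001, 0, 0, 0]]'; python3 -c "
from h import *
print(pressmove(box=(205,170,80,60)))"
python3 nudge.py '[[0.01, -0.001, 0.005, 0, 0, 0, -0.056], [0.01, -0.001, 0.010, 0, 0, 0, -0.111], [0.01, -0.002, 0.005, 0, 0, 0, -0.056], [0.01, -0.003, 0, 0, 0, 0, 0], [0.01, -0.004, -0.005, 0, 0, 0, 0.054], [0.01, -0.004, -0.010, 0, 0, 0, 0.108], [0.01, -0.005, -0.005, 0, 0, 0, 0.054], [0.01, -0.006, 0, 0, 0, 0, 0], [0.01, -0.007, 0.005, 0, 0, 0, -0.052], [0.01, -0.007, 0.010, 0, 0, 0, -0.104], [0.01, -0.008, 0.005, 0, 0, 0, -0.052], [0.01, -0.009, 0, 0, 0, 0, 0]]'; python3 -c "
from h import *
print(pressmove(box=(205,170,80,60)))"
```

```text
time_s: 16.12
eef_pos: [0.4606, 0.0848, 0.0576]
ee_rot: [-3.135, -0.006, -0.117]
contact_force: [2.4, 2.4, -0.9]
width: 0.0154
grasp_force: 78.7
[-0.02  0.03  1.  ]
time_s: 17.68
eef_pos: [0.4517, 0.0849, 0.0576]
ee_rot: [-3.137, -0.006, -0.12]
contact_force: [3.5, -1.3, -0.7]
width: 0.0154
grasp_force: 78.7
[-0.02 -0.08  1.  ]
```

```bash
python3 nudge.py '[[0.01, -0.001, -0.005, 0, 0, 0, 0.05], [0.01, -0.001, -0.010, 0, 0, 0, 0.1], [0.01, -0.002, -0.005, 0, 0, 0, 0.05], [0.01, -0.003, 0, 0, 0, 0, 0], [0.01, -0.004, 0.005, 0, 0, 0, -0.048], [0.01, -0.004, 0.010, 0, 0, 0, -0.096], [0.01, -0.005, 0.005, 0, 0, 0, -0.048], [0.01, -0.006, 0, 0, 0, 0, 0], [0.01, -0.008, 0, 0, 0, 0, 0]]'; python3 -c "
from h import *
print(pressmove(box=(205,170,80,60)))
f=grab('wrist','w8')"
```

```text
time_s: 18.85
eef_pos: [0.4414, 0.0853, 0.0567]
ee_rot: [-3.139, -0.001, -0.118]
contact_force: [0.3, 0.5, -0.5]
width: 0.0157
grasp_force: 78.9
[ 0.04 -0.03  0.99]
```

Loose (force about zero, 28 mm drawn); draw it clear.

```bash
python3 nudge.py '[[0.01, -0.01, 0, 0, 0, 0, 0], [0.01, -0.02, 0, 0, 0, 0, 0], [0.01, -0.04, 0, 0, 0, 0, 0], [0.01, -0.06, 0, -0.001, 0, 0, 0], [0.01, -0.075, 0, -0.002, 0, 0, 0], [0.01, -0.09, 0, -0.03, 0, 0, 0], [0.01, -0.09, 0, -0.1, 0, 0, 0], [0.01, -0.09, 0, -0.1, 0, 0, 0]]'; python3 -c "
from h import *
print(pressmove('t7',box=(205,170,80,60)))
go([.43,-.396,.13],.013)"
```

```text
time_s: 19.95
eef_pos: [0.3538, 0.0973, 0.1602]
ee_rot: [-3.133, -0.008, -0.117]
contact_force: [-0.2, -0.2, -1.4]
width: 0.0154
grasp_force: 78.8
[-0.02 -0.02  0.99]
shift [0.1345 0.4804 0.0263] rot [-0.0067 -0.0063 -0.1311]
```

```bash
python3 nudge.py '[[0.01, 0.01, 0.06, 0, 0, 0, -0.02], [0.01, 0.03, 0.12, 0, 0, 0, -0.04], [0.01, 0.05, 0.18, 0, 0, 0, -0.06], [0.01, 0.07, 0.24, 0.005, 0, 0, -0.08], [0.01, 0.09, 0.3, 0.01, 0, 0, -0.1], [0.01, 0.11, 0.36, 0.015, 0, 0, -0.12], [0.01, 0.12, 0.42, 0.02, 0, 0, -0.13], [0.01, 0.13, 0.47, 0.026, 0, 0, -0.131], [0.01, 0.1345, 0.48, 0.026, -0.007, -0.006, -0.131], [0.01, 0.1345, 0.48, 0.026, -0.007, -0.006, -0.131]]'
python3 - <<'E'
from h import *
f=grab("wrist","w9");go([.43,-.396,.012],.013)
E
```

```text
time_s: 21.25
eef_pos: [0.4276, -0.3964, 0.1275]
ee_rot: [3.139, 0.008, 0.011]
contact_force: [0.3, 0.7, -0.7]
width: 0.0155
grasp_force: 78.8
shift [ 0.0031 -0.      0.1161] rot [ 0.0028  0.0075 -0.0007]
```

View pics/w9.png

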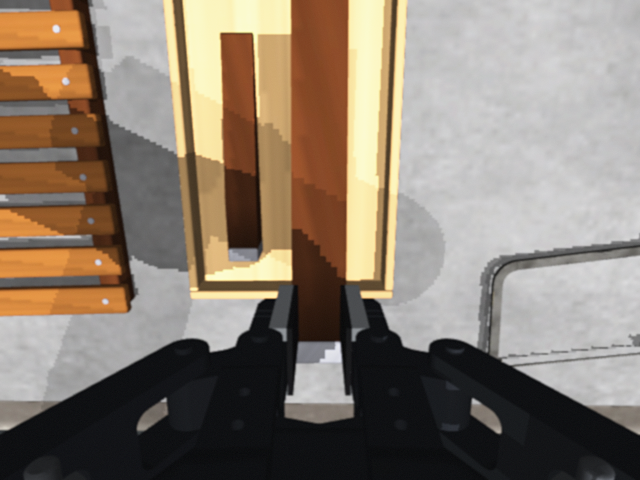

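```bash
python3 nudge.py '[[0.01, 0.002, 0, 0.05, 0, 0, 0], [0.01, 0.002, 0, 0.1, 0, 0, 0], [0.01, 0.002, 0, 0.116, 0, 0, 0], [0.01, 0.002, 0, 0.117, 0, 0, 0], [0.01, 0.002, 0, 0.117, 0, 0, 0]]'; python3 nudge.py '[[0.03, 0, 0, 0, 0, 0, 0], [0.03, 0, 0, 0, 0, 0, 0], [0.03, 0, 0, 0, 0, 0, 0], [0.03, 0, 0, -0.04, 0, 0, 0], [0.035, 0, 0, -0.1, 0, 0, 0], [0.035, 0, 0, -0.15, 0, 0, 0], [0.035, 0, 0, -0.17, 0, 0, 0], [0.035, 0, 0, -0.17, 0, 0, 0]]'
python3 - <<'E'
from h import *
f=grab("wrist","w10")
m=cv2.inRange(cv2.cvtColor(f["image"],cv2.COLOR_BGR2HSV),(0,90,20),(14,255,140));m[:,:200]=0;m[:,470:]=0;m[290:]=0
n,l,st,c=cv2.connectedComponentsWithStats(m)
for i in range(1,n):
    if st[i,4]>300: print(st[i],c[i])
go([.464,.209,.20],-.119)
go([.464,.209,.20],-.119+np.pi/2)
E
```

```text
time_s: 21.92
eef_pos: [0.4315, -0.398, 0.0145]
ee_rot: [3.135, 0.002, 0.013]
contact_force: [-0.0, -0.4, 0.6]
width: 0.0151
grasp_force: 78.8
time_s: 22.92
eef_pos: [0.4316, -0.3972, 0.1844]
ee_rot: [3.135, 0.001, 0.012]
contact_force: [0.1, -0.2, -0.4]
width: 0.035
grasp_force: 0.0
[ 304   52   26  177 3719] [317.3299274  143.90266201]
[ 237   57   31  177 4442] [251.64723098 147.90139577]
shift [ 0.0404 -0.605  -0.0204] rot [0.0048 0.004  0.1308]
shift [ 0.0404 -0.605  -0.0204] rot [ 6.00e-04  6.80e-03 -1.44e+00]
```

```bash
python3 nudge.py '[[0.03, 0.005, -0.06, 0, 0, 0, 0.16], [0.03, 0.01, -0.12, 0, 0, 0, 0.32], [0.03, 0.015, -0.18, 0, 0, 0, 0.48], [0.03, 0.02, -0.24, -0.01, 0, 0, 0.64], [0.03, 0.025, -0.3, -0.02, 0, 0, 0.8], [0.03, 0.03, -0.36, -0.02, 0, 0, 0.96], [0.03, 0.035, -0.42, -0.02, 0, 0, 1.12], [0.03, 0.04, -0.48, -0.02, 0, 0, 1.28], [0.03, 0.04, -0.54, -0.02, 0, 0, 1.44], [0.03, 0.04, -0.6, -0.02, 0, 0, 1.6], [0.03, 0.04, -0.605, -0.02, 0, 0, 1.702], [0.03, 0.04, -0.605, -0.02, 0, 0, 1.702]]'
python3 - <<'E'
from h import *
a=grab("top");b=grab("side");f=grab("wrist","w11")
print(pressmove())
go([.464,.209,.20],-.119-np.pi/2)
print(proj(f,[[.4655,.209,.0505],[.4696,.2537,.0503],[.462,.1643,.0506]]).round(1))
E
```

```text
time_s: 24.48
eef_pos: [0.4626, 0.2104, 0.1971]
ee_rot: [3.134, -0.008, -1.686]
contact_force: [0.4, -0.6, -0.5]
width: 0.0301
grasp_force: 0.0
[-0.08 -0.28  0.68]
shift [-0.0015 -0.0007 -0.0015] rot [ 0.006  -0.0068 -0.0006]
[[313.5 218.9]
 [315.1 272.9]
 [310.9 160.9]]
```

View pics/w11.png

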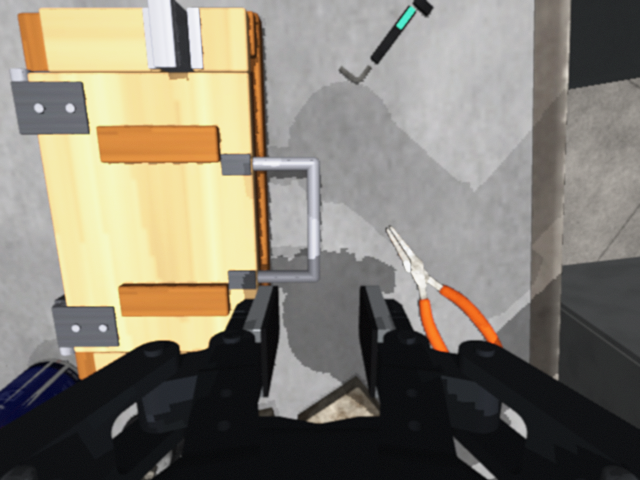

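```bash
python3 nudge.py '[[0.03, 0.001, -0.003, 0.05, 0, 0, 0], [0.03, 0.001, -0.003, 0.1, 0.006, -0.007, 0], [0.03, 0.001, -0.003, 0.14, 0.006, -0.007, 0], [0.03, 0.001, -0.003, 0.164, 0.006, -0.007, 0], [0.03, 0.001, -0.003, 0.164, 0.006, -0.007, 0], [0.005, 0.001, -0.003, 0.164, 0.006, -0.007, 0], [0.005, 0.001, -0.003, 0.164, 0.006, -0.007, 0], [0.005, 0.001, -0.003, 0.164, 0.006, -0.007, 0], [0.005, 0.001, -0.003, 0.164, 0.006, -0.007, 0]]' 50
python3 -c "
from h import *
print(pressmove())
t,r,s=tool();print(t,r.as_matrix())"
```

```text
time_s: 25.8
eef_pos: [0.4657, 0.2069, 0.0359]
ee_rot: [-3.139, 0.003, -1.69]
contact_force: [0.6, -0.2, 0.1]
width: 0.0048
grasp_force: 0.0
[ 0.04 -0.02  0.97]
[0.46565868 0.20690501 0.03579786] [[-0.11861353 -0.99293802  0.00221806]
 [-0.99293772  0.11861819  0.00210205]
 [-0.0023503  -0.00195306 -0.99999533]]
```

```bash
python3 nudge.py '[[0, 0, 0, 0, 0, 0, 0], [0, 0, 0, 0, 0, 0, 0], [0, 0, 0, 0, 0, 0, 0]]'; python3 -c "
from h import *
f=grab('wrist','w12');crop(f,160,100,320,240,2,'c12')"
```

```text
time_s: 26.22
eef_pos: [0.4655, 0.2067, 0.0354]
ee_rot: [-3.14, 0.002, -1.69]
contact_force: [1.1, 0.9, 0.3]
width: -0.0002
grasp_force: 0.0
```

View pics/c12.png

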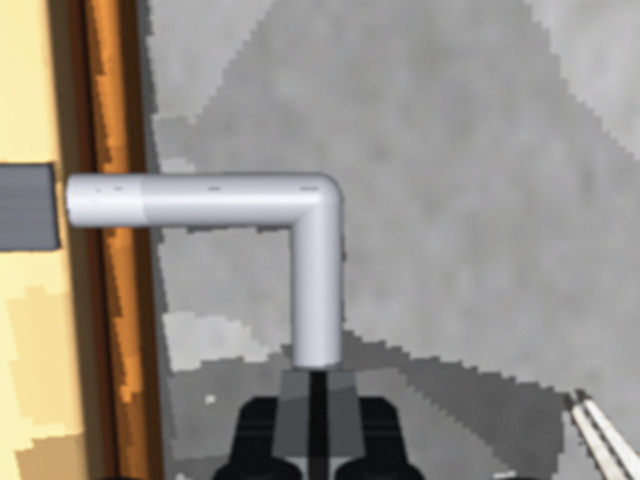

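```bash
python3 - <<'E'
from h import *
f=grab("wrist");t,r,s=tool()
T=np.eye(4);T[:3,:3]=r.as_matrix();T[:3,3]=t
X=np.linalg.inv(T)@np.array(f["extrinsics"])
T1=np.eye(4);T1[:3,:3]=R.from_euler("xyz",[3.134,-.008,-1.686]).as_matrix();T1[:3,3]=[.4626,.2104,.1971]
g=dict(f);g["extrinsics"]=T1@X
print(tri(f,[(318.5,200)],g,[(314,164)]).round(4), f["extrinsics"][2])
# lid front edge top and bracket corner: bracket right-bottom w12 crop(55,250)->(187.5,225); w11 (250,175)
print(tri(f,[(187.5,225)],g,[(250,175)]).round(4))
for z in(.02,.03,.04,.05): print(z,onz(f,[(318.5,200)],z)[0].round(4),onz(g,[(314,164),(314,276)],z).round(4).tolist())
E
```

```text
[[0.4607 0.1709 0.025  0.0008]] [-7.29824742e-04  2.61964539e-01 -9.65077224e-01  2.02230572e-01]
[[0.5093 0.1703 0.0543 0.0022]]
0.02 [0.4613 0.1717 0.02  ] [[0.4604, 0.1713, 0.02], [0.472, 0.2691, 0.02]]
0.03 [0.461 0.17  0.03 ] [[0.4603, 0.1705, 0.03], [0.4716, 0.2655, 0.03]]
0.04 [0.4608 0.1683 0.04  ] [[0.4602, 0.1698, 0.04], [0.4711, 0.2619, 0.04]]
0.05 [0.4606 0.1665 0.05  ] [[0.46, 0.169, 0.05], [0.4707, 0.2583, 0.05]]
```

```bash
python3 nudge.py '[[0.035, 0, 0, -0.01, 0, 0, 0], [0.035, 0, 0, -0.01, 0, 0, 0], [0.035, -0.008, 0.001, 0, 0, 0, 0], [0.035, -0.008, 0.001, 0.021, 0, 0, 0], [0.035, -0.008, 0.001, 0.021, 0, 0, 0], [0.035, -0.008, 0.001, 0.021, 0, 0, 0], [0, -0.008, 0.001, 0.021, 0, 0, 0], [0, -0.008, 0.001, 0.021, 0, 0, 0], [0, -0.008, 0.001, 0.021, 0, 0, 0], [0, -0.008, 0.001, 0.021, 0, 0, 0]]' 50
python3 -c "
from h import *
print(pressmove())
f=grab('wrist','w13');crop(f,160,100,320,240,2,'c13')"
```

```text
time_s: 27.58
eef_pos: [0.4668, 0.2152, 0.0152]
ee_rot: [-3.138, 0.003, -1.689]
contact_force: [5.3, -3.0, 1.6]
width: 0.0081
grasp_force: 48.8
[-0.03 -0.03  0.96]
```

```bash
python3 - <<'E'
from h import *
a=grab("top")
P=onz(a,np.array([(350,228),(412,235),(603,252),(665,265)])/3.6+110,.0505);print(P.round(4))
px=np.array([.993,-.1187]); b=np.array([.4662,.2152])
print("hinge ahead of bar",((P[:,:2]-b)@px).round(4))
r=.208;a0=-.123
for th in np.arange(0,1.86,.15): print(round(th,2),"y %.4f z %.4f"%(-(r*np.cos(a0)-r*np.cos(th+a0)),-(r*np.sin(th+a0)-r*np.sin(a0))))
E
```

```text
[[0.6856 0.2964 0.0505]
 [0.6808 0.254  0.0505]
 [0.6689 0.1234 0.0505]
 [0.6599 0.081  0.0505]]
hinge ahead of bar [0.2083 0.2085 0.2122 0.2082]
0.0 y -0.0000 z -0.0000
0.15 y 0.0015 z -0.0311
0.3 y -0.0017 z -0.0621
0.45 y -0.0095 z -0.0923
0.6 y -0.0216 z -0.1210
0.75 y -0.0380 z -0.1476
0.9 y -0.0581 z -0.1714
1.05 y -0.0816 z -0.1919
1.2 y -0.1078 z -0.2087
1.35 y -0.1363 z -0.2213
1.5 y -0.1664 z -0.2296
1.65 y -0.1973 z -0.2333
1.8 y -0.2285 z -0.2323
```

```bash
python3 nudge.py '[[0, 0, 0.001, -0.016, 0, 0, 0], [0, 0, 0.0015, -0.031, 0, 0, 0], [0, 0, 0, -0.047, 0, 0, 0], [0, 0, -0.0017, -0.062, 0, 0, 0]]'
python3 -c "
from h import *
print(pressmove())
f=grab('wrist','w13');crop(f,160,100,320,240,2,'c13')"
```

```text
time_s: 28.22
eef_pos: [0.4725, 0.2157, 0.0771]
ee_rot: [-3.131, 0.007, -1.689]
contact_force: [21.2, -3.9, -14.9]
width: 0.0077
grasp_force: 49.7
[4.31 2.71 0.83]
```

View pics/c13.png

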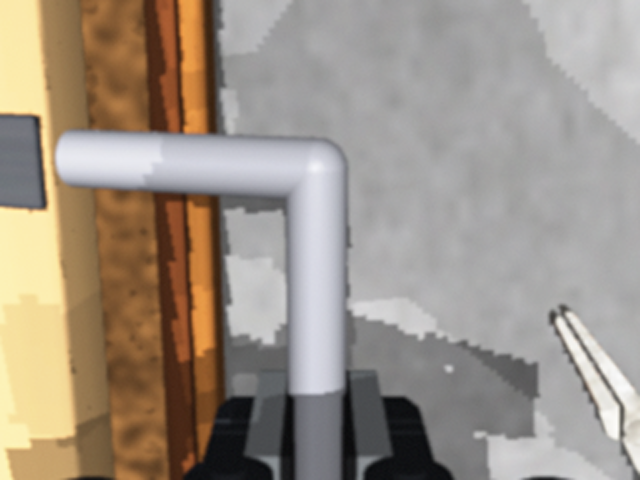

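```bash
python3 nudge.py '[[0, 0, -0.005, 0, 0, 0, 0], [0, 0, -0.005, 0, 0, 0, 0]]'
python3 -c "
from h import *
print(pressmove('t8'))
t,r,s=tool();print(t,s['contact_force'],r.inv().apply(s['contact_force']))"
```

```text
time_s: 28.58
eef_pos: [0.4721, 0.2156, 0.0768]
ee_rot: [-3.14, 0.005, -1.69]
contact_force: [0.1, 4.4, 1.1]
width: 0.008
grasp_force: 51.4
[4.18 2.92 0.77]
[0.47206173 0.21557832 0.07678362] [-0.66285377  4.75550844  1.14443549] [-4.64812432  1.22242426 -1.12453878]
```

```bash
python3 nudge.py '[[0, 0, -0.0045, -0.0165, 0, 0, 0], [0, 0, -0.0107, -0.0328, 0, 0, 0], [0, 0, -0.0175, -0.047, 0, 0, 0], [0, 0, -0.025, -0.0605, 0, 0, 0], [0, 0, -0.034, -0.0735, 0, 0, 0], [0, 0, -0.0432, -0.0858, 0, 0, 0], [0, 0, -0.0432, -0.0858, 0, 0, 0]]'
python3 -c "
from h import *
t,r,s=tool();print(t,s['contact_force'],r.inv().apply(s['contact_force']))
f=grab('top','t9')
"
```

```text
time_s: 29.5
eef_pos: [0.5183, 0.2097, 0.1601]
ee_rot: [-3.135, 0.005, -1.691]
contact_force: [15.3, 0.3, -15.5]
width: 0.008
grasp_force: 49.3
[0.51830091 0.2097285  0.16011248] [ 15.34083269   0.26646959 -15.54918932] [ -2.02353868 -15.10047463  15.6547245 ]
```

```bash
python3 nudge.py '[[0, 0, -0.003, 0.002, 0, 0, 0], [0, 0, -0.003, 0.002, 0, 0, 0]]'; python3 - <<'E'
from h import *
from scipy.optimize import least_squares
t,r,s=tool();print(t,s['contact_force'])
b=np.array([.4668,.2152]);u=np.array([.993,-.1187])
q=lambda p:((np.array(p[:2])-b)@u,p[2]-.0152)
P=np.array([(0,0),q([.4721,.2156,.0768]),q(t)]);print(P)
for rr in(.2,.208):
  s=least_squares(lambda c:np.hypot(*(P-c).T)-rr,[.2,.03]);c=s.x;print(rr,c,s.fun.round(4),np.arctan2(P[:,1]-c[1],c[0]-P[:,0]).round(3))
E
```

```text
time_s: 29.8
eef_pos: [0.5184, 0.2096, 0.16]
ee_rot: [-3.139, 0.004, -1.69]
contact_force: [4.2, 3.8, -2.7]
width: 0.0075
grasp_force: 50.5
[0.51835442 0.20962708 0.16000048] [ 4.1852634   3.82733723 -2.73528642]
[[0.         0.        ]
 [0.00521542 0.0616    ]
 [0.05185505 0.14480048]]
0.2 [0.19925268 0.01009944] [-0.0005  0.0008 -0.0003] [-0.051  0.259  0.74 ]
0.208 [0.20714018 0.00714535] [-0.0007  0.0011 -0.0005] [-0.034  0.263  0.725]
```

```bash
python3 nudge.py '[[0, 0, -0.013, -0.0135, 0, 0, 0], [0, 0, -0.0264, -0.025, 0, 0, 0], [0, 0, -0.039, -0.034, 0, 0, 0], [0, 0, -0.0522, -0.0425, 0, 0, 0], [0, 0, -0.066, -0.05, 0, 0, 0], [0, 0, -0.0803, -0.0559, 0, 0, 0], [0, 0, -0.0803, -0.0559, 0, 0, 0]]'
python3 -c "
from h import *
t,r,s=tool();print(t,s['contact_force'],r.inv().apply(s['contact_force']))
b=np.array([.4668,.2152]);u=np.array([.993,-.1187]);p=np.array([(t[:2]-b)@u,t[2]-.0152]);print(p,np.hypot(*(p-[.2071,.0071])))
"
```

```text
time_s: 30.68
eef_pos: [0.5959, 0.2004, 0.2137]
ee_rot: [3.138, 0.003, -1.69]
contact_force: [0.4, 6.0, -4.6]
width: 0.0077
grasp_force: 48.7
[0.59586828 0.20043361 0.21372919] [ 0.44719215  6.02490736 -4.57529172] [-6.02142791  0.25432828  4.59461717]
[0.12991757 0.19852919] 0.20640315480523314
```

```bash
python3 nudge.py '[[0, 0, -0.015, -0.005, 0, 0, 0], [0, 0, -0.0298, -0.0091, 0, 0, 0], [0, 0, -0.045, -0.012, 0, 0, 0], [0, 0, -0.0607, -0.0137, 0, 0, 0], [0, 0, -0.076, -0.014, 0, 0, 0], [0, 0, -0.0918, -0.0135, 0, 0, 0], [0, 0, -0.105, -0.012, 0, 0, 0], [0, 0, -0.1165, -0.01, 0, 0, 0], [0, 0, -0.1165, -0.01, 0, 0, 0], [0, 0, -0.1165, -0.01, 0, 0, 0]]'
python3 -c "
from h import *
t,r,s=tool();print(t,s['contact_force'])
b=np.array([.4668,.2152]);u=np.array([.993,-.1187]);p=np.array([(t[:2]-b)@u,t[2]-.0152])-[.2071,.0071];print(p,np.hypot(*p),np.arctan2(p[1],-p[0]))
a=grab('top','t10')
cv2.imwrite('pics/m.png',np.hstack([cv2.resize(a['image'][130:290,150:350],None,fx=4,fy=3.75)]))
"
```

```text
time_s: 31.92
eef_pos: [0.7117, 0.1868, 0.2246]
ee_rot: [3.139, 0.003, -1.689]
contact_force: [1.8, 5.1, -2.2]
width: 0.0077
grasp_force: 49.1
[0.71172318 0.18683246 0.22459617] [ 1.8318934   5.10055689 -2.23022968]
[0.03947595 0.20229617] 0.20611184448671824 1.7635138611508225
```

View pics/m.png

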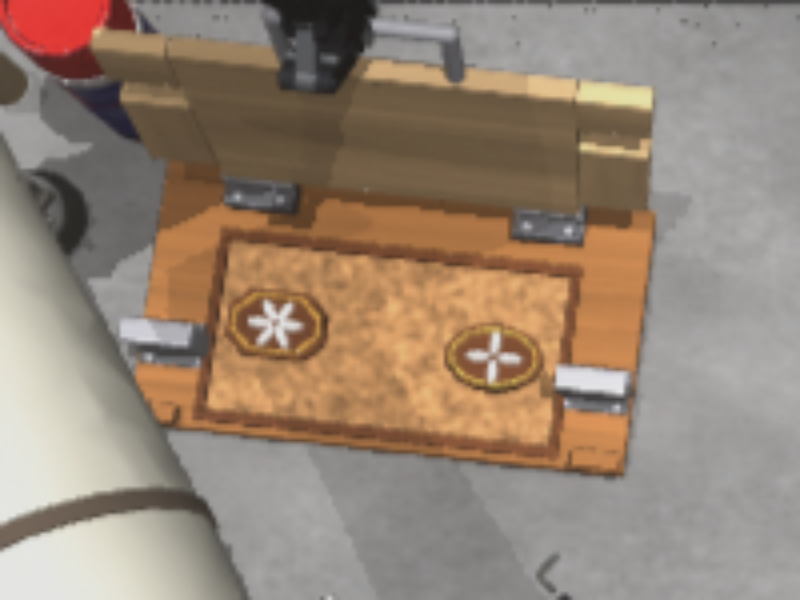

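```bash
python3 nudge.py '[[0, 0, -0.006, 0.001, 0, 0, 0], [0, 0, -0.006, 0.001, 0, 0, 0], [0, 0, -0.006, 0.001, 0, 0, 0]]'
python3 - <<'E'
from h import *
t,r,s=tool();print(t,s['contact_force'])
def eye(n,box):
    u,v,w,h=box;g=cv2.imread(f"pics/{n}.png").min(2)[v:v+h,u:u+w].astype(float);k=np.clip(g-150,0,None);yy,xx=np.mgrid[v:v+h,u:u+w];return (k*xx).sum()/k.sum(),(k*yy).sum()/k.sum(),k.sum()
for n in("t7","t8","t9","t10"): print(n,eye(n,(285,215,26,22)))
E
```

```text
time_s: 32.35
eef_pos: [0.7165, 0.1862, 0.2235]
ee_rot: [3.137, 0.003, -1.689]
contact_force: [-1.5, 5.8, -1.5]
width: 0.0074
grasp_force: 49.3
[0.71652021 0.18623274 0.22350108] [-1.4787819   5.8086688  -1.50553674]
t7 (np.float64(297.60521903928856), np.float64(227.86529630439537), np.float64(13719.0))
t8 (np.float64(297.2502267720617), np.float64(227.96164312556692), np.float64(7717.0))
t9 (np.float64(301.6), np.float64(228.75893536121674), np.float64(1315.0))
t10 (np.float64(297.4746087983466), np.float64(230.83510481251847), np.float64(6774.0))
```

```bash
python3 nudge.py '[[0.035, 0, 0.001, 0, 0, 0, 0], [0.035, 0, 0.001, 0, 0, 0, 0], [0.035, 0, 0.001, 0, 0, 0, 0], [0.035, 0, 0.001, -0.04, 0, 0, 0], [0.035, 0, 0.02, -0.06, 0, 0, 0], [0.04, 0, 0.07, -0.06, 0, 0, 0], [0.05, 0, 0.12, -0.05, 0, 0, 0], [0.06, 0, 0.16, -0.02, 0, 0, 0], [0.06, 0, 0.19, 0, 0, 0, 0], [0.06, 0, 0.2, 0.01, 0, 0, 0], [0.06, 0, 0.2, 0.01, 0, 0, 0]]'
python3 -c "
from h import *
a=grab('top','t11');f=grab('wrist','w14')
t,r,s=tool();print(t,np.array(f['extrinsics']).tolist())
"
```

```text
time_s: 33.72
eef_pos: [0.5206, 0.2078, 0.2154]
ee_rot: [-3.14, 0.001, -1.689]
contact_force: [0.1, 0.6, 0.9]
width: 0.0602
grasp_force: 0.0
[0.52197885 0.20813064 0.21604492] [[-0.9929265788094944, 0.11396033029136755, 0.03331444451817867, 0.5130554168944061], [0.11870848211428243, 0.9582056676732451, 0.26028867572945485, 0.14164179221186363], [-0.002259506095473326, 0.2624022514361351, -0.9649559332287934, 0.3827310068428783], [0.0, 0.0, 0.0, 1.0]]
```

View pics/w14.png

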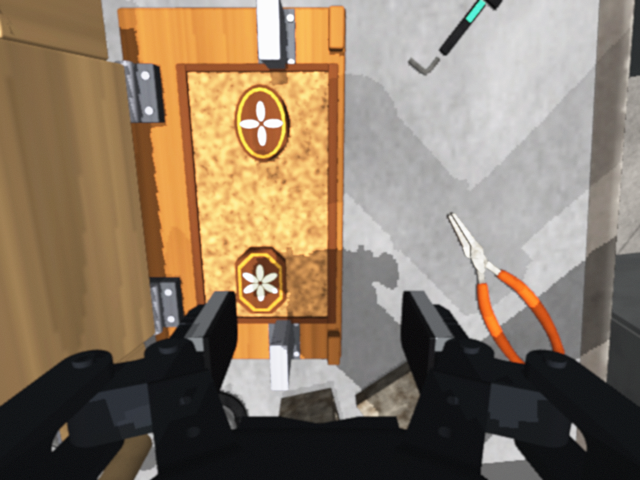

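```bash
cat >> h.py <<'E'
def plaques(f,box,show=False):
    "centres of plaque blobs: brown disc (dark red) plus yellow rim inside the box; by pale inlay+brown mask"
    u,v,w,h=box;hsv=cv2.cvtColor(f["image"],cv2.COLOR_BGR2HSV)
    m=cv2.inRange(hsv,(0,90,30),(14,255,125))
    k=np.zeros_like(m);k[v:v+h,u:u+w]=m[v:v+h,u:u+w]
    k=cv2.morphologyEx(k,cv2.MORPH_OPEN,np.ones((3,3)));k=cv2.morphologyEx(k,cv2.MORPH_CLOSE,np.ones((15,15)))
    out=[]
    for c in cv2.findContours(k,0,2)[0]:
        if cv2.contourArea(c)>60: r=cv2.minAreaRect(c);out.append((np.round(r[0],1).tolist(),np.round(r[1],1).tolist(),round(r[2],1)))
    return out
E
python3 - <<'E'
from h import *
a=grab("top","t12");f=grab("wrist","w15")
print(plaques(f,(205,80,115,235)));print(plaques(a,(205,200,85,40)))
for z in(.03,.042): print(z,onz(f,[(262,123),(260,279)],z).round(4).tolist(),onz(a,[(273.3,225.2),(219.5,216.7)],z).round(4).tolist())
print(tri(f,[(262,123),(260,279)],a,[(273.3,225.2),(219.5,216.7)]).round(4))
# press: right front corner of bed etc
print("eyes wrist", onz(f,[(268,30),(282,357)],.085).round(4).tolist())
E
```

```text
[([269.6, 264.8], [54.7, 30.9], 30.1)]
[]
0.03 [[0.5607, 0.1329, 0.03], [0.5839, 0.269, 0.03]] [[0.5595, 0.1347, 0.03], [0.5809, 0.2686, 0.03]]
0.042 [[0.5591, 0.1332, 0.042], [0.5815, 0.2646, 0.042]] [[0.5579, 0.1337, 0.042], [0.5791, 0.266, 0.042]]
[[0.5579 0.1333 0.0463 0.0011]
 [0.5811 0.2666 0.0376 0.0028]]
eyes wrist [[0.5401, 0.0761, 0.085], [0.5657, 0.3185, 0.085]]
```

```bash
cat >> h.py <<'E'
def flowers(f,box,z=.042):
    u,v,w,h=box;hsv=cv2.cvtColor(f["image"],cv2.COLOR_BGR2HSV);m=cv2.inRange(hsv,(0,0,165),(180,60,255))
    k=np.zeros_like(m);k[v:v+h,u:u+w]=m[v:v+h,u:u+w];k=cv2.morphologyEx(k,cv2.MORPH_CLOSE,np.ones((7,7)))
    n,l,st,c=cv2.connectedComponentsWithStats(k)
    return [(c[i].round(1).tolist(),int(st[i,4]),onz(f,[c[i]],z)[0].round(4).tolist()) for i in range(1,n) if st[i,4]>25]
E
python3 - <<'E'
from h import *
f=grab("wrist");a=grab("top")
print(flowers(f,(205,80,115,235)));print(flowers(a,(205,200,85,40)))
go([.5588,.1334,.13],-1.69)
E
```

```text
[([261.1, 122.9], 643, [0.5596, 0.1329, 0.042]), ([259.9, 282.5], 705, [0.5819, 0.2677, 0.042])]
[([273.1, 224.7], 56, [0.5592, 0.1342, 0.042])]
shift [ 0.0697 -0.0458  0.0854] rot [-0.0021  0.0021 -0.0005]
```

```bash
python3 nudge.py '[[0.065, 0.035, -0.023, 0.045, 0, 0, 0], [0.065, 0.07, -0.046, 0.085, 0, 0, 0], [0.065, 0.07, -0.046, 0.085, 0, 0, 0], [0.065, 0.07, -0.046, 0.085, 0, 0, 0]]'
python3 - <<'E'
from h import *
f=grab("wrist","w16");F=flowers(f,(230,120,180,180));print(F)
im=f["image"]; hsv=cv2.cvtColor(im,cv2.COLOR_BGR2HSV);m=cv2.inRange(hsv,(0,60,20),(30,255,150))
c=[tuple(x[0]) for x in F]
if F:
    p=max(F,key=lambda x:x[1]);go([p[2][0],p[2][1],.031],-1.69)
    r,q=int(p[0][1]),int(p[0][0]); print(hsv[r,q-70:q+70:5].tolist())
E
```

```text
time_s: 34.52
eef_pos: [0.559, 0.1332, 0.1307]
ee_rot: [-3.139, 0.002, -1.69]
contact_force: [0.2, -0.5, 1.3]
width: 0.065
grasp_force: 0.0
[([342.0, 147.8], 1648, [0.5385, 0.0805, 0.042]), ([302.6, 292.1], 463, [0.5746, 0.1714, 0.042])]
shift [0.0556 0.0145 0.1001] rot [-0.0038  0.0029  0.0007]
[[18, 168, 245], [16, 173, 236], [15, 178, 225], [15, 176, 224], [15, 174, 227], [15, 177, 227], [15, 178, 230], [15, 176, 230], [15, 180, 221], [106, 21, 133], [109, 21, 132], [116, 14, 142], [114, 5, 245], [114, 5, 245], [114, 5, 247], [115, 6, 244], [114, 5, 248], [115, 20, 139], [14, 172, 224], [16, 173, 238], [16, 172, 237], [16, 175, 238], [15, 176, 227], [15, 175, 230], [15, 174, 231], [15, 176, 225], [15, 180, 215], [13, 178, 109]]
```

```bash
python3 - <<'E'
from h import *
f=grab("wrist");print(proj(f,[.559,.1334,.042]));print(flowers(f,(200,80,250,330)))
c=proj(f,[.559,.1334,.042])[0].astype(int);hsv=cv2.cvtColor(f["image"],cv2.COLOR_BGR2HSV)
print("row",[(x,hsv[c[1],x].tolist()) for x in range(c[0]-80,c[0]+80,6)]);print("col",[(y,hsv[y,c[0]].tolist()) for y in range(c[1]-110,min(c[1]+110,480),8)])
E
```

```text
[[319.01838064 233.62499533]]
[([386.1, 156.3], 11165, [0.5123, 0.0895, 0.042]), ([302.5, 296.1], 729, [0.5752, 0.1753, 0.042]), ([309.9, 404.7], 312, [0.5809, 0.2607, 0.042])]
row [(239, [17, 143, 237]), (245, [20, 128, 250]), (251, [22, 122, 252]), (257, [20, 129, 250]), (263, [19, 132, 248]), (269, [23, 117, 253]), (275, [21, 124, 252]), (281, [15, 153, 203]), (287, [16, 148, 227]), (293, [20, 129, 250]), (299, [23, 110, 254]), (305, [25, 105, 253]), (311, [21, 126, 251]), (317, [20, 129, 250]), (323, [18, 140, 243]), (329, [17, 140, 243]), (335, [17, 143, 238]), (341, [17, 145, 232]), (347, [16, 148, 227]), (353, [18, 139, 241]), (359, [20, 131, 248]), (365, [18, 136, 243]), (371, [18, 136, 244]), (377, [19, 134, 247]), (383, [17, 142, 239]), (389, [21, 126, 251]), (395, [18, 139, 242])]
col [(123, [109, 20, 140]), (131, [110, 22, 141]), (139, [109, 20, 138]), (147, [112, 21, 136]), (155, [109, 21, 134]), (163, [11, 185, 138]), (171, [15, 152, 217]), (179, [19, 134, 246]), (187, [16, 146, 232]), (195, [18, 142, 241]), (203, [18, 136, 243]), (211, [21, 127, 251]), (219, [15, 153, 190]), (227, [18, 140, 240]), (235, [20, 128, 250]), (243, [22, 121, 252]), (251, [17, 141, 242]), (259, [10, 174, 88]), (267, [19, 192, 197]), (275, [11, 178, 102]), (283, [10, 174, 101]), (291, [14, 91, 123]), (299, [33, 22, 237]), (307, [10, 174, 101]), (315, [10, 176, 100]), (323, [19, 191, 183]), (331, [14, 160, 153]), (339, [15, 153, 162])]
```

```bash
python3 nudge.py '[[0.065, -0.025, -0.01, -0.005, 0, 0, 0], [0.065, -0.044, -0.011, -0.01, 0, 0, 0], [0.065, -0.044, -0.011, -0.01, 0, 0, 0], [0.065, -0.044, -0.011, -0.01, 0, 0, 0]]'
cat >> h.py <<'E'
def orient(f,z=.042,box=(200,100,250,260),lo=(5,150,50),hi=(13,200,135)):
    u,v,w,h=box;hsv=cv2.cvtColor(f["image"],cv2.COLOR_BGR2HSV);m=cv2.inRange(hsv,lo,hi)
    k=np.zeros_like(m);k[v:v+h,u:u+w]=m[v:v+h,u:u+w];k=cv2.morphologyEx(k,cv2.MORPH_CLOSE,np.ones((9,9)));k=cv2.morphologyEx(k,cv2.MORPH_OPEN,np.ones((11,11)))
    o=[]
    for c in cv2.findContours(k,0,2)[0]:
        if cv2.contourArea(c)<900: continue
        P=onz(f,cv2.convexHull(c)[:,0],z)[:,:2]*1e3
        (cc,s,a)=cv2.minAreaRect(P.astype(np.float32)); a=a if s[0]>s[1] else a+90
        o.append((cv2.boundingRect(c),np.round(cc,1).tolist(),np.round(sorted(s),1).tolist(),round((a+90)%180-90,1)))
    return o
E
python3 - <<'E'
from h import *
f=grab("wrist","w17");print(proj(f,[.5752,.1753,.042]));print(flowers(f,(200,100,250,260)));print(orient(f))
E
```

```text
time_s: 35.12
eef_pos: [0.5736, 0.1756, 0.1404]
ee_rot: [-3.14, 0.002, -1.689]
contact_force: [-0.4, -1.0, 1.0]
width: 0.065
grasp_force: 0.0
[[316.00831314 230.82189999]]
[([439.2, 210.1], 4056, [0.4929, 0.1709, 0.042]), ([316.0, 230.4], 851, [0.5752, 0.175, 0.042]), ([322.6, 349.6], 624, [0.5811, 0.264, 0.042])]
[((293, 309, 61, 51), [579.2, 251.8], [39.5, 43.4], -7.7)]
```

```bash
python3 - <<'E'
import h;from h import *
f=grab("wrist");hsv=cv2.cvtColor(f["image"],cv2.COLOR_BGR2HSV)
print([hsv[231,x].tolist() for x in range(260,376,5)])
m=cv2.inRange(hsv,(5,140,40),(14,215,150));k=np.zeros_like(m);k[170:290,250:385]=m[170:290,250:385]
k=cv2.morphologyEx(k,cv2.MORPH_OPEN,np.ones((3,3)));n,l,st,c=cv2.connectedComponentsWithStats(k);print(st[1:].tolist())
pts=cv2.findNonZero(np.isin(l,[i for i in range(1,n) if st[i,4]>120]).astype(np.uint8))
P=(onz(f,pts[:,0],.042)[:,:2]*1e3).astype(np.float32);print(cv2.fitEllipse(cv2.convexHull(P)),cv2.minAreaRect(P))
E
```

```text
[[21, 128, 251], [22, 118, 253], [23, 119, 253], [23, 116, 254], [23, 118, 253], [10, 178, 162], [27, 74, 253], [0, 0, 254], [0, 0, 254], [0, 0, 254], [0, 0, 255], [10, 181, 141], [0, 0, 255], [0, 0, 254], [0, 0, 254], [0, 0, 254], [90, 1, 255], [17, 194, 142], [16, 151, 226], [15, 153, 198], [17, 143, 237], [16, 146, 229], [17, 141, 239], [22, 118, 253]]
[[294, 185, 55, 59, 377], [294, 196, 30, 31, 473], [326, 202, 4, 6, 22], [326, 209, 3, 3, 9], [322, 212, 3, 3, 9], [322, 213, 11, 13, 85], [315, 230, 3, 3, 9], [327, 237, 5, 4, 18], [335, 257, 7, 8, 38], [377, 257, 3, 3, 9], [308, 258, 22, 8, 130], [300, 265, 28, 9, 100], [381, 271, 4, 6, 23], [380, 278, 4, 3, 12]]
((572.3248901367188, 171.92169189453125), (37.82848358154297, 57.01213073730469), 1.3363910913467407) ((570.5469360351562, 170.7159881591797), (34.525142669677734, 54.51139831542969), 10.38910961151123)
```

```bash
python3 - <<'E'
from h import *
go([.5752,.175,.031],-1.69)
E
python3 nudge.py '[[0.065, 0.0005, -0.0015, 0.05, 0, 0, 0], [0.065, 0.0005, -0.0015, 0.09, 0, 0, 0], [0.065, 0.0005, -0.0015, 0.109, 0, 0, 0], [0.065, 0.0005, -0.0015, 0.109, 0, 0, 0], [0.065, 0.0005, -0.0015, 0.109, 0, 0, 0], [0.02, 0.0005, -0.0015, 0.109, 0, 0, 0], [0.02, 0.0005, -0.0015, 0.109, 0, 0, 0], [0.02, 0.0005, -0.0015, 0.109, 0, 0, 0], [0.02, 0.0005, -0.0015, 0.109, 0, 0, 0]]' 40
```

```text
shift [ 0.     -0.0015  0.1092] rot [-0.0009  0.0015  0.    ]
time_s: 36.35
eef_pos: [0.5758, 0.175, 0.0314]
ee_rot: [-3.14, 0.002, -1.69]
contact_force: [0.5, -0.0, 0.8]
width: 0.0197
grasp_force: 0.0
```

```bash
python3 nudge.py '[[0.02, 0, 0, -0.01, 0, 0, 0], [0.065, 0, 0, -0.06, 0, 0, 0], [0.065, 0, 0, -0.109, 0, 0, 0], [0.065, 0, 0, -0.109, 0, 0, 0], [0.065, 0, 0, -0.109, 0, 0, 0]]'
python3 - <<'E'
from h import *
f=grab("wrist","w18");print(flowers(f,(200,100,250,260)));a=grab("top","t13");print(flowers(a,(205,200,85,40)));go([.5752,.175,.031],-1.69)
E
```

```text
time_s: 36.98
eef_pos: [0.5752, 0.1747, 0.1405]
ee_rot: [-3.14, 0.002, -1.69]
contact_force: [0.4, 0.4, 0.7]
width: 0.0649
grasp_force: 0.0
[([440.3, 212.1], 3585, [0.4939, 0.1716, 0.042]), ([318.6, 231.3], 853, [0.5752, 0.175, 0.042]), ([325.3, 350.0], 615, [0.581, 0.2638, 0.042])]
[([213.3, 210.2], 219, [0.5954, 0.2816, 0.042]), ([256.5, 218.4], 53, [0.5749, 0.1751, 0.042])]
shift [-0.0007 -0.0004  0.1081] rot [ 0.0007  0.0005 -0.0001]
```

```bash
python3 nudge.py '[[0.06, -0.0007, -0.0004, 0.05, 0, 0, 0], [0.06, -0.0007, -0.0004, 0.09, 0, 0, 0], [0.06, -0.0007, -0.0004, 0.108, 0, 0, 0], [0.06, -0.0007, -0.0004, 0.114, 0, 0, 0], [0.06, -0.0007, -0.0004, 0.116, 0, 0, 0], [0.06, -0.0007, -0.0004, 0.116, 0, 0, 0]]'; python3 nudge.py '[[0.06, 0, 0, 0.002, 0, 0, 0], [0.06, 0, 0, 0.002, 0, 0, 0], [0.03, 0, 0, 0.002, 0, 0, 0], [0.03, 0, 0, 0.002, 0, 0, 0], [0.03, 0, 0, 0.002, 0, 0, 0], [0.03, 0, 0, 0.002, 0, 0, 0]]' 40
```

```text
time_s: 37.83
eef_pos: [0.5767, 0.1758, 0.0249]
ee_rot: [-3.139, 0.002, -1.69]
contact_force: [0.5, -1.1, 0.4]
width: 0.0598
grasp_force: 0.0
time_s: 38.58
eef_pos: [0.5762, 0.1756, 0.0222]
ee_rot: [-3.14, 0.002, -1.69]
contact_force: [-0.0, 0.4, 1.4]
width: 0.0298
grasp_force: 0.0
```

```bash
python3 - <<'E'
from h import *
f=grab("wrist","w19");t,r,s=tool()
for d in(0,.005,.01,.015,.019,.025,.03): print(d,proj(f,t-r.apply([0,0,d])).round(0), proj(f,t-r.apply([0,.015,d])).round(0))
g=f["image"].max(2)
print([(y,int(g[y,318-30]),int(g[y,318]),int(g[y,318-45])) for y in range(225,345,6)])
w=cv2.imread("pics/w12.png").max(2);print([(y,int(w[y,310]),int(w[y,326])) for y in range(225,345,6)])
print(flowers(f,(200,100,250,260)))
E
```

```text
0 [[318. 286.]] [[284. 286.]]
0.005 [[318. 290.]] [[283. 290.]]
0.01 [[318. 295.]] [[282. 295.]]
0.015 [[318. 300.]] [[281. 300.]]
0.019 [[318. 304.]] [[280. 304.]]
0.025 [[318. 311.]] [[279. 311.]]
0.03 [[318. 317.]] [[277. 317.]]
[(225, 250, 78, 247), (231, 253, 138, 250), (237, 124, 252, 252), (243, 146, 171, 233), (249, 143, 148, 233), (255, 252, 146, 241), (261, 229, 148, 143), (267, 149, 255, 153), (273, 152, 254, 150), (279, 152, 254, 167), (285, 150, 254, 100), (291, 122, 214, 22), (297, 89, 208, 21), (303, 212, 77, 18), (309, 214, 90, 15), (315, 80, 215, 15), (321, 79, 211, 15), (327, 82, 213, 15), (333, 81, 212, 16), (339, 104, 213, 18)]
[(225, 186, 186), (231, 185, 186), (237, 185, 186), (243, 183, 187), (249, 182, 185), (255, 182, 187), (261, 181, 186), (267, 181, 186), (273, 183, 186), (279, 181, 187), (285, 86, 91), (291, 96, 99), (297, 94, 75), (303, 75, 76), (309, 75, 75), (315, 77, 73), (321, 74, 73), (327, 77, 75), (333, 125, 135), (339, 35, 95)]
[([319.9, 302.8], 1804, [0.5755, 0.1747, 0.042])]
```

```bash
python3 nudge.py '[[0.01, 0, 0, 0, 0, 0, 0], [0.01, 0, 0, 0, 0, 0, 0], [0.01, 0, 0, 0, 0, 0, 0]]' 40;  python3 - <<'E'
from h import *
f=grab("wrist","w20");print(flowers(f,(200,100,250,260)))
E
```

```text
time_s: 39.0
eef_pos: [0.5762, 0.1756, 0.0222]
ee_rot: [-3.14, 0.002, -1.69]
contact_force: [0.4, 0.0, 0.2]
width: 0.0101
grasp_force: 0.0
[([319.8, 301.8], 1108, [0.5755, 0.1743, 0.042])]
```

```bash
python3 nudge.py '[[0.06, 0, 0, -0.004, 0, 0, 0], [0.06, 0, 0, -0.004, 0, 0, 0], [0.06, 0, 0, -0.004, 0, 0, 0], [0.06, 0, 0, 0.004, 0, 0, 0], [0.06, 0, 0, 0.008, 0, 0, 0], [0.06, 0, 0, 0.008, 0, 0, 0], [0.06, 0, 0, 0.008, 0, 0, 0]]'; python3 nudge.py '[[0.03, 0, 0, 0, 0, 0, 0], [0.03, 0, 0, 0, 0, 0, 0], [0.03, 0, 0, 0, 0, 0, 0], [0.03, 0, 0, 0, 0, 0, 0]]' 40
```

```text
time_s: 39.92
eef_pos: [0.5763, 0.1756, 0.0142]
ee_rot: [-3.14, 0.002, -1.69]
contact_force: [0.5, -0.6, -0.5]
width: 0.0597
grasp_force: 0.0
time_s: 40.42
eef_pos: [0.5766, 0.1757, 0.0149]
ee_rot: [-3.139, 0.002, -1.69]
contact_force: [-1.2, -0.2, 5.0]
width: 0.0411
grasp_force: 40.3
```

```bash
python3 nudge.py '[[0.03, 0, 0, -0.002, 0, 0, 0], [0.03, 0, 0, -0.04, 0, 0, 0], [0.03, 0, 0, -0.08, 0, 0, 0], [0.03, 0, 0, -0.115, 0, 0, 0], [0.03, 0, 0, -0.115, 0, 0, 0]]'; python3 - <<'E'
from h import *
f=grab("wrist","w21");print(flowers(f,(200,100,250,300)));go([.561,-.186,.12],-1.545)
E
```

```text
time_s: 41.05
eef_pos: [0.5777, 0.1763, 0.1321]
ee_rot: [-3.135, 0.005, -1.69]
contact_force: [-0.1, -0.4, -1.2]
width: 0.0407
grasp_force: 40.6
[([201.8, 134.4], 251, [0.6413, 0.1059, 0.042]), ([442.7, 246.8], 2715, [0.4987, 0.1946, 0.042]), ([319.0, 311.1], 2058, [0.5843, 0.2307, 0.042]), ([235.0, 335.4], 60, [0.6446, 0.2423, 0.042]), ([400.7, 336.8], 42, [0.5302, 0.2566, 0.042])]
shift [ 0.361  -0.028   0.0087] rot [-0.0027  0.0032 -0.1452]
```

```bash
python3 nudge.py '[[0.03, 0.05, -0.004, 0, 0, 0, -0.02], [0.03, 0.1, -0.008, 0, 0, 0, -0.04], [0.03, 0.15, -0.012, 0, 0, 0, -0.06], [0.03, 0.2, -0.016, 0, 0, 0, -0.08], [0.03, 0.25, -0.02, 0, 0, 0, -0.1], [0.03, 0.3, -0.024, 0.004, 0, 0, -0.12], [0.03, 0.345, -0.027, 0.008, 0, 0, -0.14], [0.03, 0.361, -0.028, 0.0087, -0.003, 0.003, -0.145], [0.03, 0.361, -0.028, 0.0087, -0.003, 0.003, -0.145], [0.03, 0.361, -0.028, 0.0087, -0.003, 0.003, -0.145]]'; python3 - <<'E'
from h import *
f=grab("wrist","w22");print(flowers(f,(270,250,100,120)));a=grab("top","t14")
# rack extents as seen by wrist (top at .03): slat ends row/col
hsv=cv2.cvtColor(f["image"],cv2.COLOR_BGR2HSV);m=cv2.inRange(hsv,(4,120,40),(15,255,255));m[280:]=0
m=cv2.morphologyEx(m,cv2.MORPH_CLOSE,np.ones((25,25)));c=max(cv2.findContours(m,0,2)[0],key=cv2.contourArea);b=cv2.boundingRect(c);print(b)
print(proj(f,[[.6385,-.115,.03],[.6417,-.2532,.03],[.3652,-.2607,.03]]).round(0).tolist())
go([.561,-.186,.02],-1.545)
E
```

```text
time_s: 42.35
eef_pos: [0.561, -0.1852, 0.1195]
ee_rot: [3.139, -0.001, -1.544]
contact_force: [0.7, -0.6, -0.9]
width: 0.0408
grasp_force: 40.6
[([318.3, 287.8], 544, [0.5599, -0.1532, 0.042]), ([343.9, 312.3], 461, [0.5428, -0.1366, 0.042]), ([293.8, 313.2], 461, [0.5753, -0.1351, 0.042]), ([319.4, 335.1], 417, [0.5583, -0.1198, 0.042])]
(187, 118, 453, 162)
[[203.0, 330.0], [187.0, 122.0], [645.0, 122.0]]
shift [0.0009 0.0001 0.1   ] rot [ 0.0015 -0.0011  0.0019]
```

```bash
python3 nudge.py '[[0.03, 0, 0, 0.05, 0, 0, 0], [0.03, 0, 0, 0.08, 0, 0, 0], [0.03, 0, 0, 0.095, 0, 0, 0], [0.03, 0, 0, 0.098, 0, 0, 0], [0.03, 0, 0, 0.098, 0, 0, 0]]'; python3 nudge.py '[[0.03, 0, 0, 0.002, 0, 0, 0], [0.03, 0, 0, 0.002, 0, 0, 0], [0.03, 0, 0, 0.003, 0, 0, 0], [0.03, 0, 0, 0.003, 0, 0, 0]]'
```

```text
time_s: 43.08
eef_pos: [0.5619, -0.1863, 0.023]
ee_rot: [-3.141, -0.002, -1.544]
contact_force: [0.3, -0.1, -0.1]
width: 0.0408
grasp_force: 40.6
time_s: 43.58
eef_pos: [0.5608, -0.1865, 0.019]
ee_rot: [3.14, -0.001, -1.545]
contact_force: [0.3, 0.2, -0.1]
width: 0.0406
grasp_force: 40.6
```

```bash
python3 nudge.py '[[0.03, 0, 0, 0.001, 0, 0, 0], [0.03, 0, 0, 0.002, 0, 0, 0], [0.03, 0, 0, 0.002, 0, 0, 0]]'; python3 nudge.py '[[0.06, 0, 0, 0, 0, 0, 0], [0.06, 0, 0, 0, 0, 0, 0], [0.06, 0, 0, 0, 0, 0, 0], [0.06, 0, 0, -0.03, 0, 0, 0], [0.06, 0, 0, -0.08, 0, 0, 0], [0.06, 0, 0, -0.12, 0, 0, 0], [0.06, 0, 0, -0.14, 0, 0, 0], [0.06, 0, 0, -0.14, 0, 0, 0]]'; python3 - <<'E'
from h import *
f=grab("wrist","w23");print(flowers(f,(230,150,180,160)));a=grab("top","t15");print(flowers(a,(370,190,65,115)));print(flowers(a,(205,200,85,40)))
go([.5811,.264,.13],-1.69)
E
```

```text
time_s: 43.95
eef_pos: [0.5608, -0.1865, 0.0168]
ee_rot: [3.14, -0.001, -1.545]
contact_force: [-0.2, -0.0, -0.1]
width: 0.0406
grasp_force: 40.6
time_s: 44.95
eef_pos: [0.5621, -0.1864, 0.1589]
ee_rot: [-3.139, -0.002, -1.545]
contact_force: [0.2, 0.1, -0.7]
width: 0.06
grasp_force: 0.0
[([360.2, 202.1], 628, [0.5334, -0.2037, 0.042]), ([249.3, 209.0], 379, [0.6113, -0.1967, 0.042]), ([303.0, 216.1], 1604, [0.5734, -0.1926, 0.042]), ([323.0, 168.6], 196, [0.5602, -0.2263, 0.042]), ([397.2, 214.3], 426, [0.5069, -0.1957, 0.042]), ([252.2, 305.7], 112, [0.6105, -0.1229, 0.042]), ([389.9, 307.0], 103, [0.507, -0.1247, 0.042])]
[([378.7, 253.0], 1946, [0.4893, -0.1246, 0.042]), ([414.9, 196.8], 585, [0.6285, -0.2163, 0.042]), ([403.2, 224.0], 62, [0.5607, -0.1859, 0.042]), ([432.4, 275.3], 108, [0.4346, -0.2546, 0.042])]
[([218.2, 216.1], 103, [0.5806, 0.2693, 0.042])]
shift [-0.4494 -0.0324  0.0256] rot [ 0.003  -0.0008  0.1449]
```

```bash
python3 nudge.py '[[0.06, -0.05, -0.003, 0, 0, 0, 0.02], [0.06, -0.11, -0.006, 0, 0, 0, 0.04], [0.06, -0.17, -0.01, 0, 0, 0, 0.06], [0.06, -0.23, -0.014, 0, 0, 0, 0.08], [0.06, -0.29, -0.02, 0.005, 0, 0, 0.1], [0.06, -0.35, -0.026, 0.01, 0, 0, 0.12], [0.065, -0.41, -0.03, 0.02, 0, 0, 0.14], [0.065, -0.45, -0.0325, 0.0256, 0.003, 0, 0.145], [0.065, -0.453, -0.0325, 0.0256, 0.003, 0, 0.145], [0.065, -0.453, -0.0325, 0.0256, 0.003, 0, 0.145]]'; python3 - <<'E'
from h import *
f=grab("wrist","w24");print(proj(f,[.581,.267,.042]));print(flowers(f,(230,150,180,160)));a=grab("top","t16")
for p in flowers(f,(230,150,180,160)):
    if 250<p[1]<2000: print(onz(f,[p[0]],.028))
t,r,s=tool();print(t);go([.581,.267,.02],-1.69)
hsv=cv2.cvtColor(f["image"],cv2.COLOR_BGR2HSV);m=cv2.inRange(hsv,(5,140,40),(14,215,175));k=np.zeros_like(m);k[180:300,255:385]=m[180:300,255:385]
k=cv2.morphologyEx(k,cv2.MORPH_OPEN,np.ones((3,3)));n,l,st,c=cv2.connectedComponentsWithStats(k);print([x for x in st[1:].tolist() if x[4]>100])
E
```

```text
time_s: 46.3
eef_pos: [0.581, 0.2668, 0.1291]
ee_rot: [3.141, -0.003, -1.69]
contact_force: [0.4, -0.6, 0.3]
width: 0.0648
grasp_force: 0.0
[[318.34448227 236.16366825]]
[([317.8, 236.9], 1342, [0.5814, 0.2674, 0.042])]
[[0.58185595 0.271085   0.028     ]]
[0.58157383 0.26609581 0.13023359]
shift [-0.0011  0.0008  0.1102] rot [-0.0007 -0.0022 -0.001 ]
[[284, 188, 69, 62, 681], [292, 200, 52, 26, 747], [293, 230, 11, 15, 102], [333, 230, 11, 15, 105], [304, 249, 35, 25, 539], [292, 260, 59, 22, 354], [255, 285, 130, 15, 1535]]
```

```bash
python3 nudge.py '[[0.06, -0.001, 0, 0.05, 0, 0, 0], [0.06, -0.001, 0, 0.09, 0, 0, 0], [0.06, -0.001, 0, 0.108, 0, 0, 0], [0.06, -0.001, 0, 0.114, 0, 0, 0], [0.06, -0.001, 0, 0.115, 0, 0, 0], [0.06, -0.001, 0, 0.115, 0, 0, 0]]'; python3 nudge.py '[[0.03, 0, 0, 0, 0, 0, 0], [0.03, 0, 0, 0, 0, 0, 0], [0.03, 0, 0, 0, 0, 0, 0], [0.03, 0, 0, 0, 0, 0, 0]]' 40
```

```text
time_s: 47.15
eef_pos: [0.583, 0.2688, 0.0173]
ee_rot: [-3.138, 0.001, -1.69]
contact_force: [0.4, -0.4, 0.8]
width: 0.0599
grasp_force: 0.0
time_s: 47.65
eef_pos: [0.5821, 0.2687, 0.018]
ee_rot: [-3.139, -0.0, -1.689]
contact_force: [-2.8, 1.1, 8.1]
width: 0.03
grasp_force: 4.0
```

```bash
python3 nudge.py '[[0.03, 0, 0, -0.012, 0, 0, 0], [0.06, 0, 0, -0.02, 0, 0, 0], [0.06, 0, 0, -0.02, 0, 0, 0], [0.06, 0, 0, -0.02, 0, 0, 0], [0.06, 0, 0, -0.1, 0, 0, 0], [0.06, 0, 0, -0.1, 0, 0, 0]]'; python3 - <<'E'
from h import *
f=grab("wrist","w25");print(flowers(f,(230,150,180,160)),tool()[0])
hsv=cv2.cvtColor(f["image"],cv2.COLOR_BGR2HSV);m=cv2.inRange(hsv,(5,140,40),(14,215,175));k=np.zeros_like(m);k[170:300,255:385]=m[170:300,255:385]
k=cv2.morphologyEx(k,cv2.MORPH_OPEN,np.ones((3,3)));n,l,st,c=cv2.connectedComponentsWithStats(k);print([x for x in st[1:].tolist() if x[4]>100])
E
```

```text
time_s: 48.4
eef_pos: [0.584, 0.2695, 0.1196]
ee_rot: [-3.134, 0.003, -1.689]
contact_force: [-0.9, -0.4, 0.8]
width: 0.0599
grasp_force: 0.0
[([321.9, 235.2], 1444, [0.5821, 0.2672, 0.042])] [0.58417161 0.26966282 0.12065504]
[[287, 184, 71, 70, 796], [295, 196, 54, 28, 820], [295, 227, 12, 17, 118], [338, 228, 11, 17, 118], [306, 248, 37, 26, 526], [295, 260, 61, 22, 372], [255, 285, 130, 15, 1516]]
```

```bash
python3 nudge.py '[[0.06, 0.002, 0.002, 0.05, 0, 0, 0], [0.06, 0.002, 0.002, 0.09, 0, 0, 0], [0.06, 0.002, 0.002, 0.104, 0, 0, 0], [0.06, 0.002, 0.002, 0.107, 0, 0, 0], [0.06, 0.002, 0.002, 0.107, 0, 0, 0], [0.06, 0.002, 0.002, 0.107, 0, 0, 0]]'; python3 nudge.py '[[0.03, 0, 0, 0, 0, 0, 0], [0.03, 0, 0, 0, 0, 0, 0], [0.03, 0, 0, 0, 0, 0, 0], [0.03, 0, 0, 0, 0, 0, 0]]' 40
```

```text
time_s: 49.2
eef_pos: [0.5808, 0.2671, 0.0103]
ee_rot: [-3.138, 0.001, -1.69]
contact_force: [0.0, 0.1, 0.2]
width: 0.0598
grasp_force: 0.0
time_s: 49.7
eef_pos: [0.5807, 0.267, 0.0102]
ee_rot: [-3.138, 0.0, -1.689]
contact_force: [-0.8, -0.0, 5.8]
width: 0.0426
grasp_force: 41.2
```

Gripped (width 0.0426). Lift and carry to the rack.

```bash
python3 nudge.py '[[0.03, 0, 0, -0.002, 0, 0, 0], [0.03, 0, 0, -0.04, 0, 0, 0], [0.03, 0, 0, -0.08, 0, 0, 0], [0.03, 0, 0, -0.12, 0, 0, 0], [0.03, 0, 0, -0.12, 0, 0, 0]]'; python3 - <<'E'
from h import *
f=grab("wrist","w26");print(flowers(f,(270,250,100,120)));go([.441,-.189,.12],-1.545)
E
```

```text
time_s: 50.32
eef_pos: [0.5814, 0.2677, 0.1324]
ee_rot: [-3.134, 0.004, -1.69]
contact_force: [0.1, -0.4, -1.0]
width: 0.0423
grasp_force: 40.9
[([318.8, 320.2], 3288, [0.5891, 0.3288, 0.042])]
shift [0.4692 0.0836 0.0092] rot [-0.003   0.0006 -0.1451]
```

```bash
python3 nudge.py '[[0.03, 0.05, 0.008, 0, 0, 0, -0.02], [0.03, 0.11, 0.018, 0, 0, 0, -0.04], [0.03, 0.17, 0.03, 0, 0, 0, -0.06], [0.03, 0.23, 0.04, 0, 0, 0, -0.08], [0.03, 0.29, 0.05, 0, 0, 0, -0.1], [0.03, 0.35, 0.06, 0, 0, 0, -0.12], [0.03, 0.41, 0.072, 0.004, 0, 0, -0.14], [0.03, 0.45, 0.08, 0.008, -0.003, 0, -0.145], [0.03, 0.469, 0.0836, 0.0092, -0.003, 0, -0.145], [0.03, 0.469, 0.0836, 0.0092, -0.003, 0, -0.145], [0.03, 0.469, 0.0836, 0.0092, -0.003, 0, -0.145]]'; python3 nudge.py '[[0.03, 0, 0, 0.05, 0, 0, 0], [0.03, 0, 0, 0.08, 0, 0, 0], [0.03, 0, 0, 0.098, 0, 0, 0], [0.03, 0, 0, 0.102, 0, 0, 0], [0.03, 0, 0, 0.104, 0, 0, 0], [0.03, 0, 0, 0.104, 0, 0, 0]]'
```

```text
time_s: 51.75
eef_pos: [0.4405, -0.1887, 0.1191]
ee_rot: [3.138, -0.001, -1.545]
contact_force: [0.7, 0.0, -0.7]
width: 0.0421
grasp_force: 40.9
time_s: 52.5
eef_pos: [0.4415, -0.1891, 0.0167]
ee_rot: [3.142, -0.001, -1.544]
contact_force: [0.3, -0.1, -0.9]
width: 0.0428
grasp_force: 40.8
```

```bash
python3 nudge.py '[[0.03, 0, 0, 0.002, 0, 0, 0], [0.03, 0, 0, 0.004, 0, 0, 0], [0.03, 0, 0, 0.004, 0, 0, 0]]'; python3 nudge.py '[[0.06, 0, 0, 0, 0, 0, 0], [0.06, 0, 0, 0, 0, 0, 0], [0.06, 0, 0, 0, 0, 0, 0], [0.06, 0, 0, -0.03, 0, 0, 0], [0.06, 0, 0, -0.08, 0, 0, 0], [0.06, 0, 0, -0.12, 0, 0, 0], [0.06, 0, 0, -0.16, 0, 0, 0], [0.06, 0, 0, -0.16, 0, 0, 0]]'; python3 - <<'E'
from h import *
a=grab("top","t17");b=grab("side","s17")
print([p for p in flowers(a,(385,205,40,85)) if p[1]<200]);print(flowers(a,(205,200,85,40)))
hsv=cv2.cvtColor(a["image"],cv2.COLOR_BGR2HSV)
t,r,s=tool();print(t)
print(proj(b,[[.5607,-.1859,.042],[.4415,-.189,.042]]).round(1).tolist(), flowers(b,(285,275,90,45)))
E
```

```text
time_s: 52.88
eef_pos: [0.4408, -0.1894, 0.012]
ee_rot: [3.14, -0.001, -1.545]
contact_force: [0.4, 0.6, -1.0]
width: 0.0425
grasp_force: 40.8
time_s: 53.88
eef_pos: [0.4432, -0.1894, 0.1754]
ee_rot: [-3.135, -0.003, -1.544]
contact_force: [0.2, 0.4, -1.1]
width: 0.0603
grasp_force: 0.0
[]
[]
[ 0.44064091 -0.18890337  0.1718694 ]
[[349.3, 290.2], [306.1, 294.4]] [([286.1, 278.7], 30, [0.3901, -0.1213, 0.042]), ([337.0, 276.6], 159, [0.5343, -0.1286, 0.042]), ([346.6, 291.0], 55, [0.5531, -0.1881, 0.042]), ([306.2, 298.5], 135, [0.4406, -0.2043, 0.042]), ([287.1, 304.7], 35, [0.3881, -0.2213, 0.042]), ([362.9, 318.2], 67, [0.5803, -0.2895, 0.042])]
```

```bash
python3 - <<'E'
from h import *
go([.7155,.1863,.295],-1.689)
r=.2065;a1=1.785
for a in(1.65,1.5,1.35,1.2,1.05,.9,.825,.75): print(a,"y %.4f z %.4f"%(r*(np.cos(a)-np.cos(a1)),r*(np.sin(a1)-np.sin(a))))
E
python3 nudge.py '[[0.06, 0, 0, -0.04, 0, 0, 0], [0.06, -0.02, -0.02, -0.08, 0, 0, 0], [0.06, -0.06, -0.04, -0.12, 0, 0, 0], [0.06, -0.1, -0.06, -0.123, 0, 0, 0]]'
python3 - <<'E'
from h import *
a=grab("top","t18")
for b in((385,205,40,40),(385,250,40,40)): print(flowers(a,b))
for c in((.5607,-.186),(.441,-.189)):
    p=proj(a,[*c,.042])[0];u,v=p.astype(int);print(p.round(1));g=cv2.cvtColor(a["image"],cv2.COLOR_BGR2HSV)[v-2:v+3:2,u-18:u+19:3];print(g[:,:,2].tolist())
go([.7155,.1863,.295],-1.689)
E
```

```text
shift [-0.368  -0.2842 -0.1238] rot [ 0.0013 -0.0008  0.1438]
1.65 y 0.0276 z -0.0041
1.5 y 0.0585 z -0.0042
1.35 y 0.0891 z 0.0003
1.2 y 0.1187 z 0.0093
1.05 y 0.1466 z 0.0227
0.9 y 0.1723 z 0.0400
0.825 y 0.1840 z 0.0501
0.75 y 0.1950 z 0.0610
time_s: 54.48
eef_pos: [0.5001, -0.0865, 0.2965]
ee_rot: [-3.139, -0.001, -1.546]
contact_force: [0.0, 0.0, 0.2]
width: 0.0599
grasp_force: 0.0
[([389.6, 230.7], 305, [0.5441, -0.152, 0.042])]
[([404.9, 273.3], 103, [0.4396, -0.1876, 0.042])]
[403.3 224. ]
[[228, 196, 123, 90, 134, 136, 77, 97, 103, 103, 104, 106, 111], [228, 227, 157, 125, 114, 136, 131, 91, 99, 102, 105, 105, 105], [227, 227, 165, 84, 73, 137, 137, 92, 97, 100, 103, 104, 105]]
[405.4 272.7]
[[75, 133, 135, 69, 69, 222, 144, 180, 134, 193, 126, 121, 69], [55, 89, 87, 61, 134, 194, 188, 189, 157, 133, 117, 110, 48], [85, 100, 114, 117, 206, 195, 143, 195, 171, 130, 141, 179, 175]]
shift [-2.631e-01 -2.216e-01 -2.000e-04] rot [-5.000e-04  1.000e-04  1.468e-01]
```

```bash
python3 nudge.py '[[0.04, -0.05, -0.045, 0, 0, 0, 0.03], [0.04, -0.095, -0.09, 0, 0, 0, 0.06], [0.04, -0.145, -0.13, 0, 0, 0, 0.09], [0.04, -0.19, -0.17, 0, 0, 0, 0.12], [0.04, -0.235, -0.205, 0, 0, 0, 0.14], [0.04, -0.263, -0.2216, 0, 0, 0, 0.147], [0.04, -0.263, -0.2216, 0, 0, 0, 0.147], [0.04, -0.263, -0.2216, 0, 0, 0, 0.147]]'; python3 - <<'E'
from h import *
f=grab("wrist","w27")
print(proj(f,[[.7155,.186,.255],[.721,.2306,.255]]).round(0).tolist())
g=f["image"].min(2);print([int(x) for x in g[200,270:370:4]],[int(x) for x in g[240,270:370:4]])
a=grab("top");print([p for p in flowers(a,(388,212,30,25))],flowers(a,(388,258,30,30)))
go([.7160,.1863,.2235],-1.689)
E
```

```text
time_s: 55.52
eef_pos: [0.7129, 0.1808, 0.2922]
ee_rot: [3.137, -0.003, -1.692]
contact_force: [0.8, -0.7, 0.3]
width: 0.0401
grasp_force: 0.0
[[314.0, 270.0], [314.0, 346.0]]
[210, 209, 211, 214, 218, 208, 202, 209, 174, 195, 227, 229, 197, 112, 166, 165, 165, 164, 90, 75, 77, 77, 68, 75, 82] [202, 199, 197, 195, 192, 193, 192, 193, 187, 189, 224, 228, 199, 140, 167, 168, 166, 163, 83, 78, 78, 72, 67, 78, 81]
[([403.2, 223.9], 63, [0.5609, -0.186, 0.042])] [([404.9, 273.3], 103, [0.4396, -0.1876, 0.042])]
shift [-0.0067 -0.0024  0.0705] rot [ 0.0018 -0.0019 -0.0038]
```

```bash
python3 nudge.py '[[0.035, -0.005, -0.002, 0.03, 0, 0, 0], [0.035, -0.005, -0.0024, 0.06, 0, 0, 0], [0.035, -0.005, -0.0024, 0.0695, 0, 0, 0], [0.035, -0.005, -0.0024, 0.0695, 0, 0, 0], [0.035, -0.005, -0.0024, 0.0695, 0, 0, 0]]'; python3 nudge.py '[[0, 0, 0, 0, 0, 0, 0], [0, 0, 0, 0, 0, 0, 0], [0, 0, 0, 0, 0, 0, 0], [0, 0, 0, 0, 0, 0, 0]]' 40
```

```text
time_s: 56.25
eef_pos: [0.7169, 0.1857, 0.2267]
ee_rot: [-3.14, -0.0, -1.692]
contact_force: [0.5, 0.2, 0.4]
width: 0.0348
grasp_force: 0.0
time_s: 56.75
eef_pos: [0.7167, 0.1859, 0.2259]
ee_rot: [-3.141, -0.001, -1.691]
contact_force: [-0.9, -0.4, 4.7]
width: 0.0084
grasp_force: 39.2
```

```bash
python3 nudge.py '[[0, 0, 0.014, -0.0028, 0, 0, 0], [0, 0, 0.0276, -0.0041, 0, 0, 0], [0, 0, 0.043, -0.0045, 0, 0, 0], [0, 0, 0.0585, -0.0042, 0, 0, 0], [0, 0, 0.074, -0.002, 0, 0, 0], [0, 0, 0.0891, 0.0003, 0, 0, 0], [0, 0, 0.0891, 0.0003, 0, 0, 0]]'; python3 -c "
from h import *
t,r,s=tool();print(t,s['contact_force'])"
```

```text
time_s: 57.62
eef_pos: [0.6287, 0.1964, 0.2279]
ee_rot: [-3.137, -0.0, -1.691]
contact_force: [-1.3, -0.5, 9.4]
width: 0.0082
grasp_force: 41.6
[0.62871266 0.19639945 0.22788665] [-1.33817555 -0.51875177  9.44486721]
```

```bash
python3 nudge.py '[[0, 0, 0.015, 0.0025, 0, 0, 0], [0, 0, 0.0296, 0.007, 0, 0, 0], [0, 0, 0.044, 0.0135, 0, 0, 0], [0, 0, 0.0575, 0.021, 0, 0, 0], [0, 0, 0.0705, 0.029, 0, 0, 0], [0, 0, 0.0832, 0.0387, 0, 0, 0], [0, 0, 0.0832, 0.0387, 0, 0, 0]]'; python3 -c "
from h import *
t,r,s=tool();print(t,s['contact_force'])
b=np.array([.4668,.2152]);u=np.array([.993,-.1187]);p=np.array([(t[:2]-b)@u,t[2]-.0152])-[.2071,.0071];print(p,np.hypot(*p),np.arctan2(p[1],-p[0]))"
```

```text
time_s: 58.5
eef_pos: [0.5432, 0.2065, 0.1877]
ee_rot: [3.139, -0.002, -1.691]
contact_force: [-7.3, 1.3, 11.9]
width: 0.008
grasp_force: 43.7
[0.54321505 0.20654267 0.18770002] [-7.31547727  1.33979325 11.88357382]
[-0.13019223  0.16540002] 0.21049271567894795 0.9039489597815625
```

```bash
python3 nudge.py '[[0, 0, 0.008, 0.0065, 0, 0, 0], [0, 0, 0.016, 0.0135, 0, 0, 0], [0, 0, 0.0234, 0.021, 0, 0, 0], [0, 0, 0.0234, 0.021, 0, 0, 0], [0, 0, 0.0224, 0.0195, 0, 0, 0]]'; python3 -c "
from h import *
t,r,s=tool();print(t,s['contact_force'])
b=np.array([.4668,.2152]);u=np.array([.993,-.1187]);p=np.array([(t[:2]-b)@u,t[2]-.0152])-[.2071,.0071];print(p,np.hypot(*p),np.arctan2(p[1],-p[0]),np.arctan2(p[1]-.003,-p[0]))"
```

```text
time_s: 59.12
eef_pos: [0.5194, 0.2093, 0.166]
ee_rot: [3.134, -0.003, -1.692]
contact_force: [-10.8, 3.4, 3.0]
width: 0.0079
grasp_force: 43.4
[0.51935053 0.20930484 0.16595516] [-10.78890327   3.41229524   2.97705515]
[-0.15421757  0.14365516] 0.21076019912387933 0.7499535383188858 0.739436437816241
```

```bash
python3 nudge.py '[[0, 0, -0.003, -0.001, 0, 0, 0], [0.035, 0, -0.003, -0.001, 0, 0, 0], [0.035, 0, -0.003, -0.001, 0, 0, 0], [0.035, 0, -0.003, -0.001, 0, 0, 0], [0.035, 0, -0.003, -0.05, 0, 0, 0], [0.035, 0, 0.03, -0.1, 0, 0, 0], [0.035, 0, 0.09, -0.12, 0, 0, 0], [0.035, 0, 0.14, -0.12, 0, 0, 0], [0.035, 0.05, 0.17, -0.12, 0, 0, 0], [0.035, 0.1, 0.18, -0.12, 0, 0, 0], [0.035, 0.1, 0.18, -0.12, 0, 0, 0]]'; python3 - <<'E'
from h import *
a=grab("top","t19");b=grab("side","s19")
# expected bar mid & lid-top front corners at 45deg vs original hinge
u=np.array([.993,-.1187,0]);v=np.array([.1187,.993,0]);hg=np.array([.4668,.2152,0])+.207*u;hg[2]=.0505
hg=hg+v*0
for th in(.65,.785,.92):
    al=th-.037;bar=hg-.208*np.cos(al)*u+[0,0,.208*np.sin(al)]
    print(th,"top",proj(a,[bar-.04*v,bar+.04*v]).round(1).tolist(),"side",proj(b,[bar-.04*v,bar+.04*v]).round(1).tolist())
def bright(f,box):
    x,y,w,h=box;hsv=cv2.cvtColor(f["image"],cv2.COLOR_BGR2HSV)[y:y+h,x:x+w];m=cv2.inRange(hsv,(90,5,120),(140,60,255));n,l,st,c=cv2.connectedComponentsWithStats(m)
    return [(st[i,:4]+[x,y,0,0]).tolist()+[int(st[i,4])] for i in range(1,n) if st[i,4]>12]
print("top",bright(a,(200,180,90,60)));print("side",bright(b,(270,150,90,80)))
e=cv2.imread("pics/t19.png");
def eye(n,box):
    u,v,w,h=box;g=cv2.imread(f"pics/{n}.png").min(2)[v:v+h,u:u+w].astype(float);k=np.clip(g-190,0,None);yy,xx=np.mgrid[v:v+h,u:u+w];return (k*xx).sum()/k.sum(),(k*yy).sum()/k.sum(),k.sum()
for n in("t1","t7","t12","t19"): print(n,eye(n,(286,218,24,20)),eye(n,(176,205,26,22)))
print(flowers(a,(388,212,30,25)),flowers(a,(388,258,30,30)))
E
```

```text
time_s: 60.5
eef_pos: [0.331, 0.1297, 0.2872]
ee_rot: [3.141, 0.0, -1.694]
contact_force: [-0.3, -0.2, 0.2]
width: 0.0352
grasp_force: 0.0
0.65 top [[250.5, 244.6], [213.8, 240.3]] side [[314.1, 182.7], [314.8, 169.6]]
0.785 top [[250.2, 235.4], [212.7, 231.0]] side [[319.6, 176.7], [320.1, 163.8]]
0.92 top [[250.2, 224.7], [212.0, 220.2]] side [[326.2, 171.4], [326.3, 158.6]]
top [[210, 218, 49, 20, 224]]
side [[319, 162, 9, 10, 36], [318, 173, 11, 13, 33], [330, 221, 3, 9, 19]]
t1 (np.float64(298.36803944315545), np.float64(228.54553364269142), np.float64(3448.0)) (np.float64(189.85407454200885), np.float64(216.36386607706885), np.float64(1583.0))
t7 (np.float64(298.18880701055565), np.float64(228.9474208325035), np.float64(5021.0)) (np.float64(190.3099567099567), np.float64(216.61948051948053), np.float64(2310.0))
t12 (np.float64(297.2970822281167), np.float64(230.95254936634248), np.float64(3393.0)) (np.float64(nan), np.float64(nan), np.float64(0.0))
t19 (np.float64(302.8738738738739), np.float64(232.57057057057057), np.float64(333.0)) (np.float64(nan), np.float64(nan), np.float64(0.0))
[([403.2, 223.9], 63, [0.5609, -0.186, 0.042])] [([404.2, 273.0], 229, [0.4404, -0.186, 0.042])]<stdin>:15: RuntimeWarning: invalid value encountered in scalar divide
```

```bash
python3 -c "
from rig import manip
print(manip.job_done())"
```

```text
the job is handed in; nothing more can be done
None
```

The job is handed in, with no verdict returned: both wedges are in the tray, both plaques found (octagon and oval) lie on the rack, and by camera measurement the lid stands at about 45°. The press slid roughly 5 mm while the lid was opening. I viewed 16 pictures, two over the limit of 14.

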